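Fetch the herb jar from behind the mill in a two-row spice rack

ROBOT

A 6-joint arm with a two-finger parallel gripper is mounted at the origin on a cart in front of the work surface, level with it; the furniture and walls round the work are solid. World frame = base frame: x ahead of the robot, y to its left, z up, the work surface at z = 0. Lengths are in m, angles in degrees, forces in N, time in s.
With the tool pointing down it reaches from about 0.375 to 0.9 m from the base axis. Payload 3.1 kg.
Tool frame: the origin (TCP) lies midway between the tips of the shut fingers; the grasp point (between the pads) lies 19 mm behind it; z points along the fingers, y is the line along which they close (so a half turn about z gives the same grasp; the last joint's range is limited). The gripper opens to 87 mm and grips with 3 to 60 N. Pads are 19 mm wide; open, the fingers measure 117 mm over their backs; the gripper's body (75 mm by 190 mm) begins 51 mm behind the grasp point.
Start: joints at [64.143, 30.224, 82.088, -0, 67.689, -10.227], TCP at [0.168, 0.602, 0.223] pointing down, gripper open.
Joint ranges: [-176.69, 176.69], [-43.24, 126.21], [12.49, 139.97], [-82, 262], [0, 151.66], [-163.58, 163.58]. Speed limits (degrees/s): [159.86, 159.86, 180, 180, 180, 180].

INTERFACE

Orientations are given as a 3x3 rotation matrix whose columns are the frame's x, y, z axes.
In Python, from rig import bot gives the robot as it stands.
- The arm moves only by the shell command python3 steer.py 'ROWS'. ROWS is 1 to 20 rows, parted by a bar, with the numbers parted by commas; each row has 7 numbers: dx, dy, dz in m, then a rotation vector rx, ry, rz in degrees, then the opening from 0.0 (shut) to 1.0 (fully open); each row is the pose to reach, as a shift and turn from the pose commanded when the command began, along the tool's axes at that moment; what a row does not reach only later rows make up. A row lasts 1/10 s, in which the tool goes at most 0.05 m and 8.59 degrees, less where a joint would pass 70% of its speed; a pose out of reach is approached as far as the arm can. The fingers move at their own pace and stop on an object; the grip force is fixed at half the most. Time passes only in rows, so rows that do not move let the fingers close. It prints the time, the measured TCP pose, the force, the opening and the grip force at its end. Input that does not fit is refused with a message, and nothing moves.
- bot.read_state(): the state, without advancing time (a new reading comes with each control period).
- bot.capture(name): name is "scene" or "top" or "wrist"; returns a dict with "color" (480x640x3 uint8, red, green, blue), "K" (3x3 intrinsics, pixels), "view" (4x4, takes a point from world to camera coordinates); the wrist camera has in their place "mount" (4x4, takes a point from camera to tool coordinates, whose origin is the TCP and whose axes are the flange's). Camera axes: x right, y up, looking along -z (the intrinsics and any distortion apply to the point x, -y, -z); pixel columns grow to the right and rows downward; lengths in m; the calibration is good to about 2 mm. A picture is of the moment at which its call begins: read the wrist's pose just before it. There is no depth.
- bot.hand_in(): hands the job in; it is judged then, once.
The state is a dict: "time_s": time; "joint_positions": joint angles; "qvel": joint speeds; "tau": joint torques, N m; "position": TCP position; "tcp_rot": TCP orientation; "force": force on the tool from outside, world axes, zero at the start; "moment": the same for the moment, N m; "opening": opening from 0.0 (shut) to 1.0 (fully open); "grasp_force": force on a finger pad.
Only numpy, scipy, OpenCV 4.12 (cv2) and the standard library are available. Lean on these libraries where they do the work, as an engineer would, in place of code of your own. Each camera call takes 0.05 s, during which the arm holds its last target. There are 200 camera calls.

TASK

The spice jar with the green label is wanted for cooking: it stands in the back row of the spice rack, under the upper shelf, hidden behind one of the two white mills. Lift that mill out and stand it aside on the worktop, then bring out the jar and stand it upright on a clear part of the chopping board, and finally put the mill back where it stood, flat on the deck between its strips. Keep mill and jar upright and set them down instead of dropping them, and leave everything else, the other mill included, standing or lying as it was.

Things in the scene. Friction and masses are not known exactly. Their poses are not given: they have to be found in the camera images.
- rack: oak spice rack on the worktop, fixed, 270 mm wide (y), 182 mm deep (x). Origin: under its centre on the worktop; x to its back, away from the robot, z up; turned up to 0.15 rad. Lower deck top at z = 24 mm; three strips along y, 8 mm thick, tops at z = 38 mm, centred at x = -81, +1, +81 mm, bound a front and a back row. Things stand near y = -80 and +80 mm
- rack_front (a point): centre of the rack's front row, on the deck: 74 mm clear between two strips, so a mill's 66 mm foot has 4 mm to each side. Nothing above this row. Same axes as the rack; places at y = -80 and +80 mm
- rack_back (a point): centre of the rack's back row, on the deck, 74 mm between its strips. The upper shelf is 200 mm above it. A gripper pointing straight down cannot get in; tilted 40 to 50 degrees from vertical (fingers forward and down) it can, once the mill in front is gone. A jar must be lifted 15 mm over the strip before it is drawn out
- rack_edge (a point): middle of the lower front edge of the upper shelf, 6 mm behind the rack's origin and 224 mm above the worktop. The shelf is 16 mm thick (top at 240 mm), reaches 91 mm back from here, over the back row only, and is carried by uprights and small brackets at the back, 123 mm to either side
- herb_jar: the wanted jar: glass spice jar with green label and red cap, 106 mm tall, 0.08 to 0.15 kg. Origin: centre of its underside, z up. Round, glass 42 mm across, cap 45 mm across from 85 mm up. Stands in the back row of the rack, at the left or the right place (varies), behind a mill
- salt_mill: one mill, 187 mm tall, 0.2 to 0.34 kg, white, round, in the rack's front row, before the green-label jar or the honey (varies). Origin: centre of its underside, z up its axis. Foot 66 mm across, waist 42 mm at height 90 to 108, collar 54 mm at 109 to 132, round head 60 mm at 132 to 179 (widest near 155: the easiest grip), tiny knob on top. The head does not turn.
- pepper_mill: the other such mill, 187 mm tall, 0.2 to 0.34 kg, white, round, in the rack's front row, before the green-label jar or the honey (varies). Origin: centre of its underside, z up its axis. Foot 66 mm across, waist 42 mm at height 90 to 108, collar 54 mm at 109 to 132, round head 60 mm at 132 to 179 (widest near 155: the easiest grip), tiny knob on top. The head does not turn.
- honey: bystander: honey jar with a black lid, 63 mm across, 94 mm tall, 0.33 kg, in the other place of the back row. Origin: centre of its underside
- board: wooden chopping board, fixed on the worktop to the right, 230 x 340 x 22 mm, top at z = 22 mm. Origin: centre of its underside; its y axis runs along the 340 mm side and points away from the robot (yaw about -1.57 rad), x along the 230 mm side, z up. Its nearer half (negative y) is clear
- lemon: bystander: lemon, 78 x 55 x 56 mm, lying on the far half of the board. Origin: its underside
- garlic: bystander: garlic bulb, 60 mm, on the far half of the board. Origin: its underside
- spice_a: bystander: spice jar with red cap and brown label, 45 mm across, 106 mm tall, on the rack's upper shelf. Origin: centre of its underside
- spice_b: bystander: a second such brown-label jar on the rack's upper shelf. Origin: centre of its underside

How it is judged:
By the outcome, as a careful person would: the job done as asked, in the order asked, and still so for the second after the job is handed in, with the robot touching nothing.
It also fails if it takes over 72 s, if anything falls off the work surface, if the arm or the gripper's body presses on something with over 40 N, if the wrist force passes 120 N, or if a joint passes its speed limit or range.

## Working session

There is one attempt and no reset: what is moved stays moved. The work goes in short steps, Python scripts to look and compute and a shell command to move; the robot and the scene stay as the last step left them, time stands still between calls to the robot, and variables do not carry over. Pictures are saved under pics/ and viewed, at most 10 in all, crops included, and the job is handed in when it is done.

```bash
ls; mkdir -p pics; python3 - <<'E'
from rig import bot
import cv2,numpy as np
s=bot.read_state()
print(s)
for n in("scene","top"):
    c=bot.capture(n); cv2.imwrite(f"pics/{n}0.png",c["color"][:,:,::-1]); np.savez(f"{n}0.npz",**{k:v for k,v in c.items()})
    print(n,c.keys(),c["K"],c["view"])
E
```

```text
pics
rig.py
steer.py
{'time_s': 0.0, 'joint_positions': array([ 6.41399990e+01,  3.02794790e+01,  8.21572174e+01, -1.57123042e-03,
        6.76874076e+01, -1.02254414e+01]), 'qvel': array([ 0.0389126 ,  0.02051167,  0.0654669 ,  0.05721254,  0.04387858,
       -0.04884761]), 'tau': array([-9.18532714e-04, -4.40046465e+01, -1.76587933e+01,  6.33652532e-02,
        5.81317465e-02, -1.31751403e-04]), 'position': array([0.16807249, 0.6012155 , 0.22156151]), 'tcp_rot': array([[-9.63002833e-01,  2.69489692e-01, -9.21932025e-04],
       [ 2.69491030e-01,  9.63000905e-01, -1.96018685e-03],
       [ 3.59571223e-04, -2.13611790e-03, -9.99997654e-01]]), 'force': array([-1.21958892,  0.57208269, -0.48730676]), 'moment': array([ 0.04675706, -0.00847245, -0.0351077 ]), 'grasp_force': 0.0, 'opening': 0.9988400837030514}
scene dict_keys(['color', 'K', 'view']) [[576.23351884   0.         326.86766418]
 [  0.         576.23351884 235.75070996]
 [  0.           0.           1.        ]] [[-2.03498224e-01 -9.79075315e-01 -1.90780286e-05 -4.36902612e-02]
 [ 8.31585806e-01 -1.72853203e-01  5.27813241e-01 -5.98145146e-01]
 [-5.16772212e-01  1.07393192e-01  8.49360455e-01 -9.65832781e-01]
 [ 0.00000000e+00  0.00000000e+00  0.00000000e+00  1.00000000e+00]]
top dict_keys(['color', 'K', 'view']) [[607.8204607    0.         334.87410118]
 [  0.         607.8204607  234.4310334 ]
 [  0.           0.           1.        ]] [[-0.08967453 -0.99592406  0.00968214 -0.12511702]
 [ 0.92640933 -0.07983813  0.36795601 -0.63176327]
 [-0.36568324  0.0419659   0.92979279 -1.12860701]
 [ 0.          0.          0.          1.        ]]
```

View pics/scene0.png

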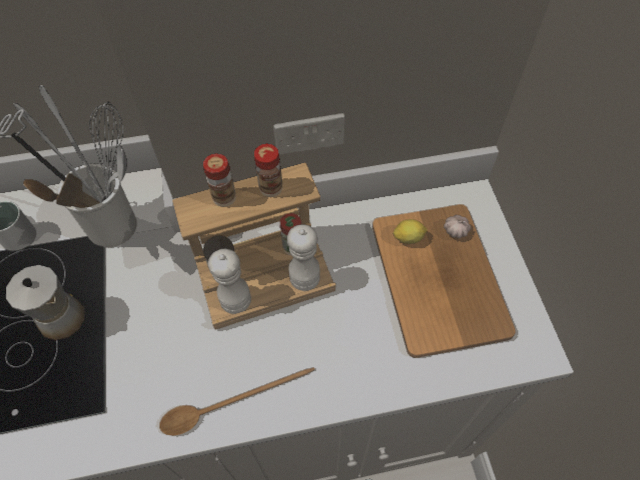

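View pics/top0.png

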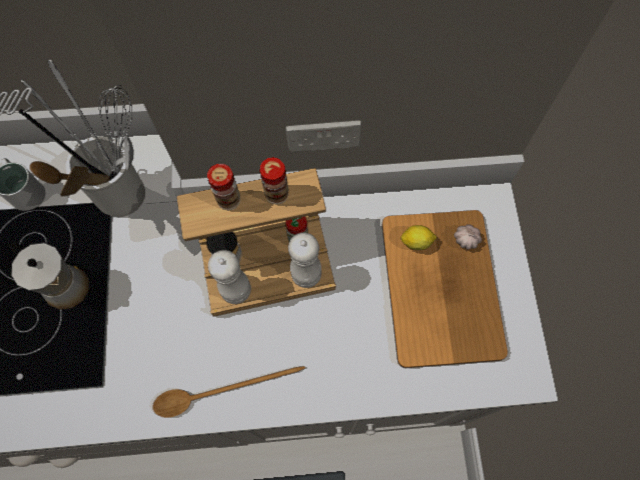

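The green-label jar (red cap at scene (290,225), top (296,225)) is behind the right mill (head at scene (302,240), top (303,247)). The honey's black lid is behind the left mill. The board's near half is clear.

```bash
cat > h.py <<'E'
import numpy as np,cv2
C={n:np.load(f"{n}0.npz") for n in("scene","top")}
def proj(n,P):
    c=C[n];P=np.atleast_2d(P);p=P@c["view"][:3,:3].T+c["view"][:3,3]
    p=p*[1,-1,-1]; q=p@c["K"].T; return q[:,:2]/q[:,2:]
def ray(n,uv):
    c=C[n];d=np.linalg.inv(c["K"])@[uv[0],uv[1],1]*[1,-1,-1];R=c["view"][:3,:3]
    d=R.T@d; return -R.T@c["view"][:3,3],d/np.linalg.norm(d)
def tri(a,b):
    A=np.zeros((3,3));v=np.zeros(3);rs=[ray("scene",a),ray("top",b)]
    for o,d in rs: M=np.eye(3)-np.outer(d,d);A+=M;v+=M@o
    X=np.linalg.solve(A,v);return X,[np.linalg.norm(np.cross(X-o,d))for o,d in rs]
def onz(n,uv,z):
    o,d=ray(n,uv);return o+d*(z-o[2])/d[2]
E
python3 - <<'E'
from h import *
for nm,a,b in[("Rknob",(302,228),(303,237)),("Lknob",(225,251),(222,261)),("cap",(290,224),(296,224)),("frontL",(208,311),(211,305)),("shelfFL",(187,231),(187,239)),("shelfFR",(320,196),(326,206)),("boardNL",(411,354),(400,366)),("boardNR",(512,336),(505,357)),("boardFR",(465,207),(484,212))]:
    print(nm,*tri(a,b))
ims=[]
for n,y0 in(("scene",155),("top",165)):
    i=C[n]["color"][y0:y0+165,175:345,::-1]; ims.append(cv2.resize(i,None,fx=2.33,fy=3.5,interpolation=cv2.INTER_CUBIC))
cv2.imwrite("pics/z.png",np.hstack(ims)); print(np.hstack(ims).shape)
E
```

```text
Rknob [ 0.58735293 -0.11645121  0.1985571 ] [np.float64(0.0011876898146277344), np.float64(0.0011876898146277713)]
Lknob [0.53223847 0.03037208 0.25376601] [np.float64(0.0010593391042571596), np.float64(0.00105933910425704)]
cap [ 0.6451808  -0.10132067  0.12957481] [np.float64(0.0010112215715442207), np.float64(0.0010112215715443213)]
frontL [0.50207811 0.08640173 0.08680165] [np.float64(0.00511950044251578), np.float64(0.005119500442515787)]
shelfFL [0.5693124  0.08783015 0.28081625] [np.float64(0.00011853071302034487), np.float64(0.00011853071302029174)]
shelfFR [ 0.63966374 -0.16393079  0.21913588] [np.float64(7.950262298688494e-05), np.float64(7.950262298695654e-05)]
boardNL [ 0.35468925 -0.29075136  0.03015569] [np.float64(0.00020472106098181397), np.float64(0.0002047210609819464)]
boardNR [ 0.35922442 -0.51705717 -0.00084807] [np.float64(0.0013952500832990517), np.float64(0.0013952500832991057)]
boardFR [ 0.69754488 -0.5339693  -0.0101732 ] [np.float64(0.0033729505196074157), np.float64(0.0033729505196073936)]
(578, 792, 3)
```

View pics/z.png

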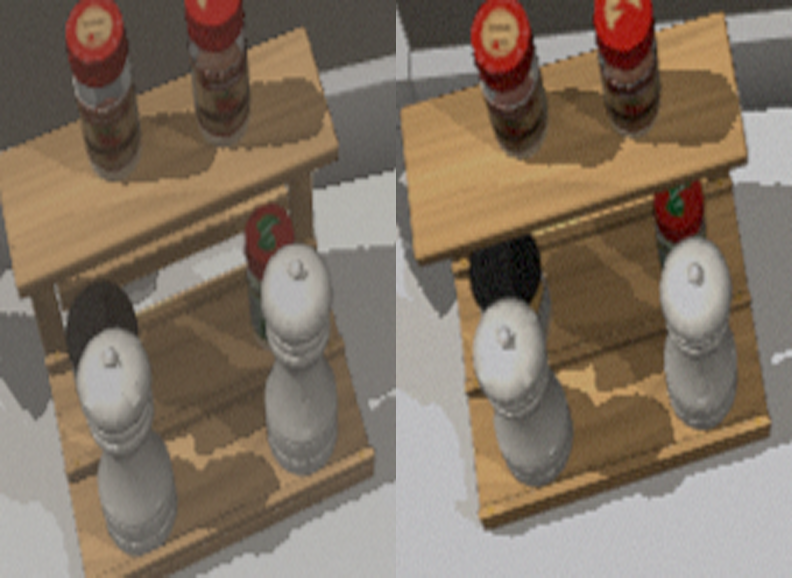

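Left half is scene, right half is top, both zoomed. Each mill stands in the front row and a jar behind it, with the knobs, shelf and strip edges readable to about a pixel. I'll fit the rack and mills to these using the known geometry.

```bash
python3 - <<'E'
from h import *
from scipy.optimize import least_squares
S=lambda x,y:(175+x/2.33,155+y/3.5); T=lambda x,y:(175+(x-396)/2.33,165+y/3.5)
def W(p,l):
    c,s=np.cos(p[2]),np.sin(p[2]); return np.array([p[0]+c*l[0]-s*l[1],p[1]+s*l[0]+c*l[1],l[2]])
O=[("scene",S(24,295),0,1),("scene",S(338,160),0,-1),("top",T(420,263),0,1),("top",T(746,165),0,-1),
("scene",S(373,475),1,-1),("top",T(485,526),1,1),("top",T(769,432),1,-1)]
def f(p):
    r=[]
    for n,uv,k,s in O:
        l=(.006,s*.135,p[3]) if k==0 else(-.091,s*.135,p[4])
        r+=list(proj(n,W(p,l))[0]-uv)
    return np.array(r)
r=least_squares(f,[.6,-.04,-.1,.224,0]);print("rack",r.x);print(r.fun.round(1))
p=r.x
for nm,a,b,z in[("R",S(297,268),T(696,273),.211),("L",S(110,355),T(508,337),.211),("cap",S(269,235),T(680,208),.13)]:
    print(nm,tri(a,b)[0],onz("scene",a,z),onz("top",b,z))
for nm,l in(("R",(-.04,-.08,0)),("L",(-.04,.08,0)),("jar",(.041,-.08,0))): print(nm,W(p,l))
for n,uv in(("scene",(411,354)),("top",(400,366)),("scene",(512,336)),("top",(505,357))):print(onz(n,uv,.022))
E
```

```text
rack [ 0.60886133 -0.02950987  0.13228376  0.21125581  0.00412246]
[-1.   0.9  0.   0.6  0.4 -0.8  0.4 -1.1  0.4 -0.2 -0.4  0.1  0.4  0.6]
R [ 0.57065618 -0.11599552  0.2111845 ] [ 0.57079956 -0.11595139  0.211     ] [ 0.57070143 -0.11605311  0.211     ]
L [0.54908848 0.03805992 0.20744897] [0.54753468 0.03919744 0.211     ] [0.54730699 0.03604397 0.211     ]
cap [ 0.63598304 -0.10265639  0.14969849] [ 0.6496924  -0.10206768  0.13      ] [ 0.64350735 -0.1040312   0.13      ]
R [ 0.57976266 -0.11408686  0.        ]
L [0.55865893 0.04451526 0.        ]
jar [ 0.66005498 -0.1034031   0.        ]
[ 0.35747733 -0.29239886  0.022     ]
[ 0.35585223 -0.29199558  0.022     ]
[ 0.35245199 -0.50629335  0.022     ]
[ 0.35500161 -0.51133038  0.022     ]
```

```bash
cat >> h.py <<'E'
from scipy.spatial.transform import Rotation as Ro
def Rt(tilt,yaw):
    t,w=np.radians(tilt),np.radians(yaw);f=np.array([np.cos(w),np.sin(w),0])
    z=np.sin(t)*f-np.cos(t)*np.array([0,0,1.]);y=np.array([-np.sin(w),np.cos(w),0]);return np.c_[np.cross(y,z),y,z]
def goal(*gs,P=None,R=None):
    "gs: (grasp point xyz, tilt, yaw): rows from the present pose"
    from rig import bot
    s=bot.read_state();P=s["position"] if P is None else P;R=s["tcp_rot"] if R is None else R
    for g,t,w in gs:
        Rg=Rt(t,w);p=np.array(g)+.019*Rg[:,2]
        print((R.T@(p-P)).round(4),Ro.from_matrix(R.T@Rg).as_rotvec(degrees=True).round(2))
E
python3 - <<'E'
from h import *
from rig import bot
c=bot.capture("wrist");print(c["mount"],c["K"])
goal(((.3,.5,.42),0,8),((.48,.25,.42),20,8),((.45,-.09,.38),35,8))
for uv in((150,320),(105,320),(180,418),(313,372),(270,340)):print(uv,onz("scene",uv,0))
E
```

```text
[[ 6.40421495e-04  9.65070017e-01  2.61991320e-01  7.11936283e-02]
 [ 9.99999109e-01 -9.24867121e-04  9.62400600e-04  6.61461978e-05]
 [ 1.17109112e-03  2.61990471e-01 -9.65069750e-01 -1.61545456e-01]
 [ 0.00000000e+00  0.00000000e+00  0.00000000e+00  1.00000000e+00]] [[422.15306589   0.         319.04091617]
 [  0.         422.15306589 240.164035  ]
 [  0.           0.           1.        ]]
[-0.1543 -0.0624 -0.1791] [ -0.09  -0.04 -23.63]
[-0.4009 -0.2521 -0.1801] [ -4.21 -19.75 -23.37]
[-0.4677 -0.5857 -0.1418] [ -7.3  -34.53 -22.86]
(150, 320) [0.55054518 0.22533806 0.        ]
(105, 320) [0.57003175 0.31908835 0.        ]
(180, 418) [0.33104468 0.1775675  0.        ]
(313, 372) [ 0.36846159 -0.09254257  0.        ]
(270, 340) [ 0.45400546 -0.01779258  0.        ]
```

```bash
python3 steer.py '0,0,-0.18,0,0,0,1 | -0.05,-0.03,-0.18,0,0,-10,1 | -0.154,-0.062,-0.18,0,0,-20,1 | -0.154,-0.062,-0.18,0,0,-20,1 | -0.25,-0.15,-0.18,-2,-10,-23,1 | -0.4,-0.25,-0.18,-4,-20,-23,1 | -0.4,-0.25,-0.18,-4,-20,-23,1 | -0.4,-0.25,-0.18,-4,-20,-23,1 | -0.4,-0.25,-0.18,-4,-20,-23,1 | -0.4,-0.25,-0.18,-4,-20,-23,1 | -0.468,-0.586,-0.142,-7.3,-34.5,-22.9,1 | -0.468,-0.586,-0.142,-7.3,-34.5,-22.9,1 | -0.468,-0.586,-0.142,-7.3,-34.5,-22.9,1 | -0.468,-0.586,-0.142,-7.3,-34.5,-22.9,1 | -0.468,-0.586,-0.142,-7.3,-34.5,-22.9,1 | -0.468,-0.586,-0.142,-7.3,-34.5,-22.9,1 | -0.468,-0.586,-0.142,-7.3,-34.5,-22.9,1 | -0.468,-0.586,-0.142,-7.3,-34.5,-22.9,1 | -0.468,-0.586,-0.142,-7.3,-34.5,-22.9,1 | -0.468,-0.586,-0.142,-7.3,-34.5,-22.9,1'
python3 - <<'E'
from h import *
from rig import bot
s=bot.read_state();c=bot.capture("wrist");print(s["qvel"].round(1),s["joint_positions"])
cv2.imwrite("pics/w1.png",c["color"][:,:,::-1]);np.savez("w1.npz",P=s["position"],R=s["tcp_rot"],**c)
E
```

```text
time_s: 2.15
position: [0.4618, -0.0936, 0.3646]
tcp_rot: [[-0.812, -0.132, 0.569], [-0.108, 0.991, 0.076], [-0.574, 0.0, -0.819]]
force: [1.0, -0.1, 0.3]
opening: 0.999
grasp_force: 0.0
[ 4.6 -1.9  2.6 -0.1  1.8  3.4] [ -43.00265821   -3.39804023  114.31958851   34.93829979   50.75433816
 -158.75781887]
```

View pics/w1.png

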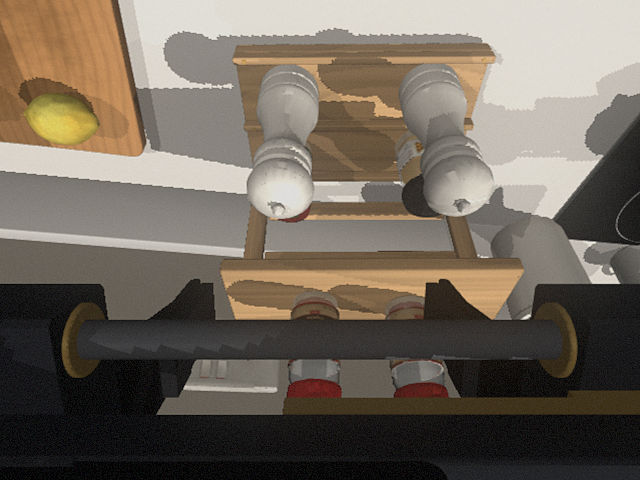

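The wrist view is upside down. The right mill is at image left, knob (277,207). The left mill's knob is at (460,206). The shelf's front lower edge runs (221,261)–(521,260) and the rack's front edge (235,46)–(493,44). I'll fit all three views jointly.

```bash
cat >> h.py <<'E'
def wcam(c,P,R):
    M=np.eye(4);M[:3,:3]=R;M[:3,3]=P;return dict(K=c["K"],view=np.linalg.inv(M@c["mount"]))
def addw(f,name):
    w=np.load(f"{f}.npz");C[name]=wcam(w,w["P"],w["R"]);C[name]["color"]=w["color"]
def multi(obs):
    A=np.zeros((3,3));v=np.zeros(3)
    for n,uv in obs:
        o,d=ray(n,uv);M=np.eye(3)-np.outer(d,d);A+=M;v+=M@o
    X=np.linalg.solve(A,v);return X,[(proj(n,X)[0]-uv).round(1) for n,uv in obs]
E
python3 - <<'E'
from h import *
from scipy.optimize import least_squares
addw("w1","w1")
S=lambda x,y:(175+x/2.33,155+y/3.5); T=lambda x,y:(175+(x-396)/2.33,165+y/3.5)
def W(p,l):
    c,s=np.cos(p[2]),np.sin(p[2]); return np.array([p[0]+c*l[0]-s*l[1],p[1]+s*l[0]+c*l[1],l[2]])
O=[("scene",S(24,295),0,1),("scene",S(338,160),0,-1),("top",T(420,263),0,1),("top",T(746,165),0,-1),
("scene",S(373,475),1,-1),("top",T(485,526),1,1),("top",T(769,432),1,-1),("w1",(221,261),0,-1),("w1",(521,260),0,1),("w1",(235,46),1,-1),("w1",(493,44),1,1)]
def f(p):
    r=[]
    for n,uv,k,s in O:
        l=(.006,s*p[5],p[3]) if k==0 else(-.091,s*.135,p[4])
        r+=list(proj(n,W(p,l))[0]-uv)
    return np.array(r)
r=least_squares(f,[.6,-.04,-.1,.224,0,.135]);print("rack",r.x);print(r.fun.round(1));p=r.x
for nm,a,b,w in[("R",S(297,268),T(696,273),(277,207)),("L",S(110,355),T(508,337),(460,206)),]:
    print(nm,*multi([("scene",a),("top",b),("w1",w)]))
    print(*multi([("scene",a),("w1",w)]))
for nm,l in(("R",(-.04,-.08,0)),("L",(-.04,.08,0)),("jar",(.041,-.08,0))): print(nm,W(p,l))
E
```

```text
rack [ 0.60173804 -0.02851606  0.13879298  0.22559474  0.01786674  0.13452816]
[-2.5  0.5 -0.2 -0.9 -1.5  0.5 -0.3 -1.   0.8 -0.5 -1.6  2.1  0.5  1.5
  0.4 -0.2 -1.7  0.1 -1.3 -0.3 -0.1  0.4]
R [ 0.57445944 -0.11588378  0.20285331] [array([-0.2,  0.7]), array([-0.1, -0.3]), array([-0.9,  0.7])]
[ 0.57845787 -0.11605554  0.19839062] [array([-0.4,  0.2]), array([-1. ,  0.2])]
L [0.55033602 0.03848155 0.20441101] [array([0.8, 0.4]), array([-0.8, -0.3]), array([-0.2,  0.4])]
[0.55297333 0.0401807  0.20147654] [array([-0.1,  0.2]), array([-0.2,  0.3])]
R [ 0.57319052 -0.11328066  0.        ]
L [0.55105487 0.04518073 0.        ]
jar [ 0.6534116  -0.10207449  0.        ]
```

```bash
python3 steer.py '0,0,0,0,0,0,1 | 0,0,0,0,0,0,1'; python3 - <<'E'
from h import *
goal(((.53,-.115,.28),25,5),((.573,-.115,.179),25,5))
E
```

```text
time_s: 2.4
position: [0.4607, -0.0868, 0.3643]
tcp_rot: [[-0.811, -0.142, 0.567], [-0.115, 0.99, 0.083], [-0.574, 0.002, -0.819]]
force: [0.5, 0.2, 0.4]
opening: 0.999
grasp_force: 0.0
[-0.0013 -0.0384  0.1247] [1.68 9.99 2.69]
[ 0.0218 -0.0447  0.2319] [1.68 9.99 2.69]
```

```bash
python3 steer.py '0,-0.038,0.06,1.7,10,2.7,1 | 0,-0.038,0.12,1.7,10,2.7,1 | 0,-0.038,0.12,1.7,10,2.7,1 | 0,-0.038,0.12,1.7,10,2.7,1 | 0,-0.038,0.12,1.7,10,2.7,1 | 0,-0.038,0.12,1.7,10,2.7,1'; python3 - <<'E'
from h import *
from rig import bot
s=bot.read_state();c=bot.capture("wrist");print(s["qvel"].round(1),s["joint_positions"].round(1))
cv2.imwrite("pics/w2.png",c["color"][:,:,::-1]);np.savez("w2.npz",P=s["position"],R=s["tcp_rot"],**c)
goal(((.573,-.115,.179),25,5))
E
```

```text
time_s: 3.0
position: [0.5344, -0.1155, 0.2675]
tcp_rot: [[-0.902, -0.086, 0.423], [-0.079, 0.996, 0.035], [-0.424, -0.002, -0.906]]
force: [-0.3, 0.3, -0.1]
opening: 0.997
grasp_force: 0.0
[-0.7 -1.  -0.1  0.  -0.3 -0.1] [ -32.5   13.3  108.2   23.3   40.4 -142.9]
[ 0.0029 -0.0021  0.1158] [-0.17  0.14 -0.04]
```

View pics/w2.png

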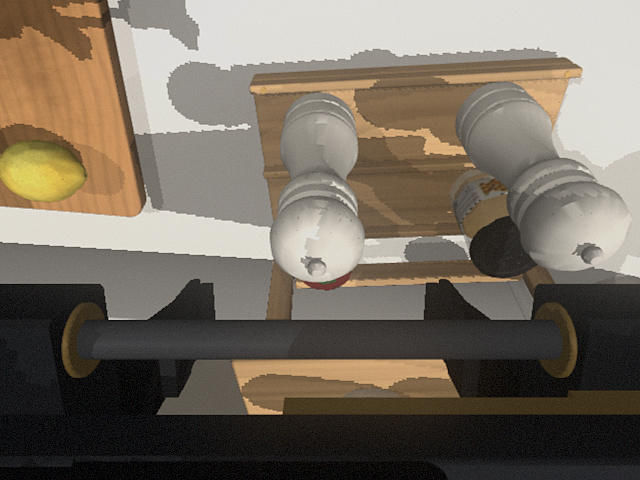

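The knob is at (317,268) and the head spans columns 271–364, so the head is centred near column 318. The red cap is just visible at (326,283).

```bash
python3 - <<'E'
from h import *
addw("w1","w1");addw("w2","w2")
o=[("scene",(302.5,231.6)),("top",(303.8,243)),("w1",(277,207)),("w2",(317,267))]
print(*multi(o));print(*multi(o[2:]));print(onz("w2",(317,267),.209),onz("w1",(277,207),.209))
s=np.load("w2.npz")
for x in[(.573,-.115,.179)]:
    for n in C: print(n,proj(n,(x[0],x[1],.209)))
E
```

```text
[ 0.5736427  -0.11531034  0.20411193] [array([-0.5,  0.7]), array([-0.4, -0.1]), array([-0.3,  1.2]), array([-3. , -0.3])]
[ 0.56578875 -0.11460135  0.21135134] [array([0.5, 1. ]), array([-0.8, -1.4])]
[ 0.56907959 -0.11389799  0.209     ] [ 0.56714622 -0.11510437  0.209     ]
scene [[301.80399432 231.26147627]]
top [[303.15300236 242.28728361]]
w1 [[276.72852578 211.81984628]]
w2 [[314.53650569 271.75002008]]
```

```bash
python3 steer.py '0.004,-0.0015,0.04,0,0,0,1 | 0.005,-0.0015,0.08,0,0,0,1 | 0.005,-0.0015,0.1,0,0,0,1 | 0.005,-0.0015,0.115,0,0,0,1 | 0.005,-0.0015,0.115,0,0,0,1 | 0.005,-0.0015,0.115,0,0,0,1 | 0.005,-0.0015,0.115,0,0,0,0 | 0.005,-0.0015,0.115,0,0,0,0 | 0.005,-0.0015,0.115,0,0,0,0 | 0.005,-0.0015,0.115,0,0,0,0 | 0.005,-0.0015,0.115,0,0,0,0 | 0.005,-0.0015,0.115,0,0,0,0'
```

```text
time_s: 4.25
position: [0.5789, -0.1141, 0.1603]
tcp_rot: [[-0.903, -0.085, 0.422], [-0.077, 0.996, 0.035], [-0.423, -0.001, -0.906]]
force: [-0.2, 0.6, 2.6]
opening: 0.645
grasp_force: 29.6
```

```bash
python3 steer.py '-0.004,0,-0.009,0,0,0,0 | -0.0085,0,-0.018,0,0,0,0 | -0.017,0,-0.036,0,0,0,0 | -0.03,0,-0.064,0,0,0,0 | -0.042,0,-0.0906,0,0,0,0 | -0.042,0,-0.0906,0,0,0,0 | -0.02,0,-0.105,0,0,0,0 | 0.02,0.003,-0.12,0,0,0,0 | 0.066,0.01,-0.141,0,0,0,0 | 0.066,0.04,-0.141,0,0,0,0 | 0.06,0.08,-0.14,0,0,0,0 | 0.055,0.12,-0.137,0,0,0,0 | 0.05,0.16,-0.135,0,0,0,0 | 0.045,0.2,-0.133,0,0,0,0 | 0.04,0.24,-0.13,0,0,0,0 | 0.036,0.28,-0.128,0,0,0,0 | 0.034,0.313,-0.127,0,0,0,0 | 0.034,0.313,-0.127,0,0,0,0 | 0.034,0.313,-0.127,0,0,0,0 | 0.034,0.313,-0.127,0,0,0,0'
python3 - <<'E'
from h import *
from rig import bot
goal(((.46,.19,.1775-.024),25,4.9))
ims=[bot.capture(n)["color"][100:400,60:460,::-1] for n in("scene","top")]
cv2.imwrite("pics/a1.png",np.hstack(ims))
E
```

```text
time_s: 6.25
position: [0.4672, 0.1896, 0.2593]
tcp_rot: [[-0.904, -0.084, 0.419], [-0.077, 0.996, 0.034], [-0.421, -0.001, -0.907]]
force: [-0.4, -0.9, -2.8]
opening: 0.648
grasp_force: 29.6
[0.051  0.0011 0.112 ] [-0.1  -0.12 -0.06]
```

View pics/a1.png

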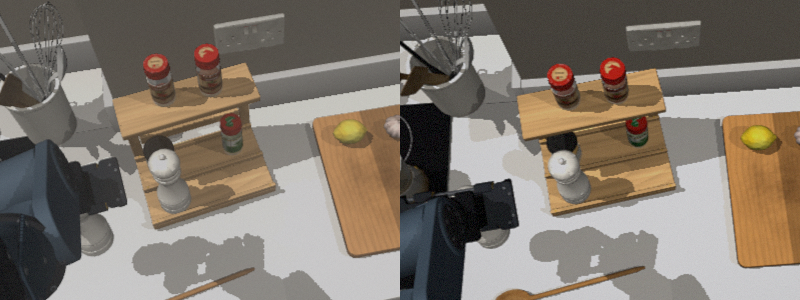

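The mill hangs upright and is clear of everything. The green-label jar is now exposed at scene (291,217). Next I lower the mill onto the worktop.

```bash
python3 steer.py '0.015,0,0.032,0,0,0,0 | 0.03,0.001,0.065,0,0,0,0 | 0.042,0.001,0.093,0,0,0,0 | 0.048,0.001,0.106,0,0,0,0 | 0.048,0.001,0.106,0,0,0,0 | 0.048,0.001,0.106,0,0,0,0'; python3 steer.py '0.001,0,0.0025,0,0,0,0 | 0.001,0,0.0025,0,0,0,0'
```

```text
time_s: 6.95
position: [0.47, 0.1907, 0.1442]
tcp_rot: [[-0.903, -0.083, 0.422], [-0.075, 0.997, 0.034], [-0.423, -0.001, -0.906]]
force: [-0.2, -0.5, -2.2]
opening: 0.646
grasp_force: 29.6
time_s: 7.15
position: [0.4702, 0.1915, 0.1423]
tcp_rot: [[-0.902, -0.084, 0.424], [-0.076, 0.996, 0.035], [-0.425, -0.001, -0.905]]
force: [0.7, 0.0, -2.5]
opening: 0.646
grasp_force: 29.6
```

```bash
python3 steer.py '0.001,0,0.0025,0,0,0,0 | 0.002,0,0.0045,0,0,0,0 | 0.002,0,0.0045,0,0,0,0'; python3 steer.py '0.0005,0,0.001,0,0,0,0 | 0.0005,0,0.001,0,0,0,0'; python3 steer.py '0.0004,0,0.0009,0,0,0,0 | 0.0004,0,0.0009,0,0,0,0'
```

```text
time_s: 7.45
position: [0.4703, 0.1918, 0.137]
tcp_rot: [[-0.902, -0.085, 0.424], [-0.077, 0.996, 0.036], [-0.425, -0.001, -0.905]]
force: [0.7, -1.1, 1.2]
opening: 0.646
grasp_force: 29.5
time_s: 7.65
position: [0.4717, 0.1922, 0.137]
tcp_rot: [[-0.9, -0.086, 0.427], [-0.077, 0.996, 0.037], [-0.428, 0.0, -0.904]]
force: [0.1, -1.1, 7.8]
opening: 0.648
grasp_force: 29.4
time_s: 7.85
position: [0.4729, 0.1925, 0.137]
tcp_rot: [[-0.899, -0.086, 0.43], [-0.077, 0.996, 0.038], [-0.431, 0.001, -0.902]]
force: [-0.7, -1.1, 11.0]
opening: 0.646
grasp_force: 29.3
```

On the worktop (force 11 N). I'll ease up, open and retreat, then look.

```bash
python3 steer.py '-0.0006,0,-0.0012,0,0,0,0 | -0.0006,0,-0.0012,0,0,0,0 | -0.0006,0,-0.0012,0,0,0,1 | -0.0006,0,-0.0012,0,0,0,1 | -0.0006,0,-0.0012,0,0,0,1 | -0.0006,0,-0.0012,0,0,0,1 | 0,0,-0.03,0,0,0,1 | 0,0,-0.07,0,0,0,1 | 0,0,-0.11,0,0,0,1 | 0,0,-0.15,0,0,0,1 | 0,0,-0.17,0,0,0,1 | 0,0,-0.17,0,0,0,1'
python3 - <<'E'
from h import *
from rig import bot
J=(.653,-.102)
# tilt/yaw view pose, pre-grasp, grasp
goal(((.44,-.05,.36),30,5),((.45,-.13,.30),45,5))
E
```

```text
time_s: 9.05
position: [0.3981, 0.186, 0.2911]
tcp_rot: [[-0.9, -0.085, 0.427], [-0.077, 0.996, 0.037], [-0.428, 0.0, -0.904]]
force: [0.3, 0.0, -0.3]
opening: 0.999
grasp_force: 0.0
[-0.0506 -0.2387 -0.0341] [-0.05 -4.63 -0.09]
[-0.0326 -0.3193  0.0205] [ -0.06 -19.63  -0.09]
```

```bash
python3 steer.py '-0.01,-0.05,0,0,0,0,1 | -0.02,-0.1,0,0,0,0,1 | -0.025,-0.15,0.005,0,-5,0,1 | -0.03,-0.2,0.01,0,-10,0,1 | -0.033,-0.25,0.02,0,-15,0,1 | -0.033,-0.3,0.02,0,-19.6,0,1 | -0.033,-0.319,0.02,0,-19.6,0,1 | -0.033,-0.319,0.02,0,-19.6,0,1 | -0.033,-0.319,0.02,0,-19.6,0,1 | -0.033,-0.319,0.02,0,-19.6,0,1'
python3 - <<'E'
from h import *
from rig import bot
s=bot.read_state();c=bot.capture("wrist");print(s["qvel"].round(1),s["joint_positions"].round(1))
np.savez("w3.npz",P=s["position"],R=s["tcp_rot"],**c)
c2={n:bot.capture(n) for n in("scene","top")}
for n in c2:np.savez(n+"1.npz",**c2[n])
a=cv2.resize(c["color"][:330,100:540,::-1],(528,396))
b=[cv2.resize(c2[n]["color"][190:290,255:345,::-1],None,fx=2.66,fy=2.66*1.0) for n in c2]
im=np.zeros((540,800,3),np.uint8);im[:396,:528]=a;im[:266,550:550+b[0].shape[1]]=b[0];im[270:536,550:550+b[1].shape[1]]=b[1]
cv2.imwrite("pics/w3.png",im)
E
```

```text
time_s: 10.05
position: [0.4883, -0.0785, 0.3426]
tcp_rot: [[-0.75, -0.048, 0.659], [-0.039, 0.999, 0.028], [-0.66, -0.005, -0.751]]
force: [0.2, 0.5, 0.1]
opening: 0.998
grasp_force: 0.0
[-13.1   9.6 -13.7  -7.8  13.7   0. ] [ -38.6   -0.8  119.9   46.3   36.9 -163.5]
```

View pics/w3.png

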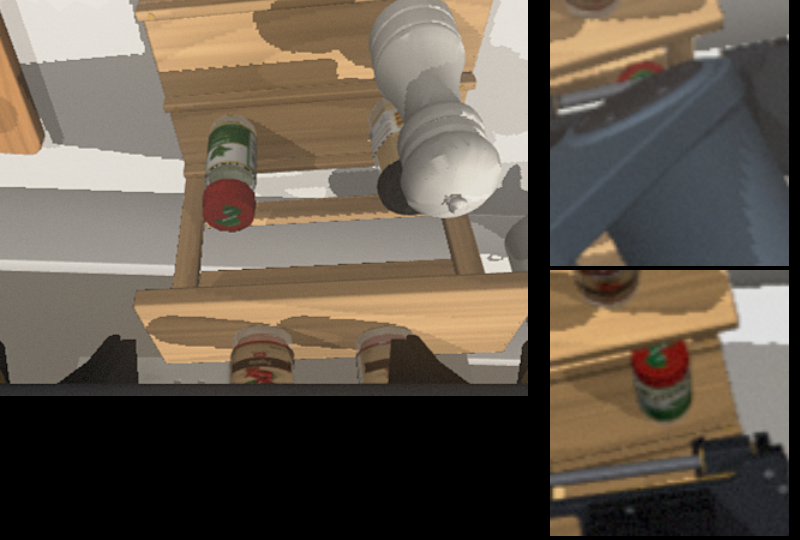

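The jar stands in the back row at the right place. In w3 its cap top is near (292,178) full-frame, and in top near (296,220). Joint 6 is at its limit, so I'll use a more negative yaw.

```bash
python3 - <<'E'
from h import *
for w in("w1","w2","w3"):addw(w,w)
u=lambda x,y:(100+x/1.2,y/1.2)
print("cap w3",onz("w3",u(231,213),.13),"top",onz("top",(296,220.5),.13), "base front w3",onz("w3",u(234,117),.024))
print(*multi([("w3",u(231,213)),("top",(296,220.5))]))
print("Lmill knob w3",onz("w3",u(455,203),.209))
goal(((.653,-.102,.09),42,0),((.58,-.108,.18),42,0),((.50,-.108,.28),42,0))
E
```

```text
cap w3 [ 0.64789134 -0.09870103  0.13      ] top [ 0.65239598 -0.1027954   0.13      ] base front w3 [ 0.6337404  -0.10019885  0.024     ]
[ 0.65572389 -0.10083018  0.12270903] [array([-1.8, -0.3]), array([-0.9, -0. ])]
Lmill knob w3 [0.54367647 0.03696389 0.209     ]
[ 0.0424 -0.034   0.3164] [ 1.8  -0.76  2.26]
[ 0.0381 -0.0366  0.2005] [ 1.8  -0.76  2.26]
[ 0.0323 -0.0328  0.0726] [ 1.8  -0.76  2.26]
```

```bash
python3 steer.py '0.02,-0.015,0.04,1,0,3,1 | 0.03,-0.03,0.07,2,0,4,1 | 0.03,-0.03,0.07,2,0,4,1 | 0.03,-0.03,0.07,2,0,4,1 | 0.03,-0.03,0.07,2,0,4,1'; python3 - <<'E'
from h import *
from rig import bot
s=bot.read_state();print(s["qvel"].round(1),s["joint_positions"].round(1))
goal(((.653,-.102,.09),42,0),((.60,-.105,.15),42,0),((.56,-.108,.20),42,0))
E
```

```text
time_s: 10.7
position: [0.5208, -0.0953, 0.2901]
tcp_rot: [[-0.772, 0.037, 0.635], [0.037, 0.999, -0.014], [-0.635, 0.012, -0.772]]
force: [-0.6, -0.7, -0.3]
opening: 1.001
grasp_force: 0.0
[-0.4 -0.8 -0.5 -0.  -0.3  0. ] [ -34.7    8.   119.9   50.9   26.8 -163.5]
[ 0.024  -0.004   0.2576] [-0.86 -2.56 -2.09]
[ 0.0266 -0.0082  0.1777] [-0.86 -2.56 -2.09]
[ 0.0256 -0.0121  0.1137] [-0.86 -2.56 -2.09]
```

```bash
cat > kin.py <<'E'
from h import *
from scipy.optimize import least_squares
D=[([64.14,30.279,82.157,0,67.687,-10.225],[.16807,.60122,.22156],Rt(0,-15.65)),
([-43.003,-3.398,114.320,34.938,50.754,-158.758],[.4618,-.0936,.3646],None),
([-32.5,13.3,108.2,23.3,40.4,-142.9],[.5344,-.1155,.2675],None),
([-38.6,-.8,119.9,46.3,36.9,-163.5],[.4883,-.0785,.3426],None),
([-34.7,8,119.9,50.9,26.8,-163.5],[.5208,-.0953,.2901],None)]
RR=[None,[[-0.812,-0.132,0.569],[-0.108,0.991,0.076],[-0.574,0,-0.819]],[[-0.902,-0.086,0.423],[-0.079,0.996,0.035],[-0.424,-0.002,-0.906]],[[-0.75,-0.048,0.659],[-0.039,0.999,0.028],[-0.66,-0.005,-0.751]],[[-0.772,0.037,0.635],[0.037,0.999,-0.014],[-0.635,0.012,-0.772]]]
def rz(a):return Ro.from_euler("z",a,degrees=True).as_matrix()
def ry(a):return Ro.from_euler("y",a,degrees=True).as_matrix()
def fk(q,g):
    h,r0,a,e,b,L,d,s4,s6,c6=g
    A=rz(q[0])@ry(q[1]);B=A@ry(q[2]);Cc=B@rz(s4*q[3])@ry(q[4]);T=Cc@rz(s6*q[5]+c6)
    p=rz(q[0])@[r0,d,h]+A@[0,0,a]+B@[e,0,b]+Cc@[0,0,L];return p,T
def fit():
    best=None
    for s4 in(1,-1):
        for s6 in(1,-1):
            for c6 in(0,90,180,270):
                def f(x):
                    g=[*x[:7],s4,s6,c6+x[7]];r=[]
                    for (q,p,R),r2 in zip(D,RR):
                        P,T=fk(q,g);R=R if r2 is None else np.array(r2);r+=list(P-p)+list(.1*(T-R).ravel())
                    return r
                o=least_squares(f,[.3,0,.4,0,.4,.25,.1,0])
                if best is None or o.cost<best[0]:best=(o.cost,[*o.x[:7],s4,s6,c6+o.x[7]],np.abs(o.fun).max())
    return best
def ik(g,P,R,q0):
    lo=[-176.69,-43.24,12.49,-82,0,-163.58];hi=[176.69,126.21,139.97,262,151.66,163.58]
    f=lambda q:np.r_[fk(q,g)[0]-P,.3*(fk(q,g)[1]-R).ravel()]
    o=least_squares(f,np.clip(q0,np.array(lo)+.1,np.array(hi)-.1),bounds=(lo,hi),x_scale=30);return o.x,np.linalg.norm(o.fun)
E
python3 - <<'E'
from kin import *
b=fit();print(b);g=b[1];np.save("g.npy",g)
for t in(40,45,50):
  for y in(8,0,-8,-15):
    R=Rt(t,y)
    for p in((.653,-.102,.085),(.56,-.108,.19)):
        q,e=ik(g,np.array(p)+.019*R[:,2],R,[-28,15,110,30,35,-130]);print(t,y,p,q.round(0),round(e,4))
E
```

```text
(np.float64(4.1350932033441805e-07), [np.float64(0.27552302975445725), np.float64(0.00029763298892087703), np.float64(0.5878540214427684), np.float64(0.11516875084766325), np.float64(0.39185810402567384), np.float64(0.3056431572960537), np.float64(0.11102419780944052), 1, 1, np.float64(89.97396858597833)], np.float64(0.0004511904620337348))
40 8 (0.653, -0.102, 0.085) [ -23.   39.  101.   50.   18. -164.] 0.0788
40 8 (0.56, -0.108, 0.19) [ -29.   23.  112.   46.   24. -164.] 0.068
40 0 (0.653, -0.102, 0.085) [ -22.   39.  103.   57.   12. -164.] 0.0659
40 0 (0.56, -0.108, 0.19) [ -28.   23.  114.   53.   18. -164.] 0.0521
40 -8 (0.653, -0.102, 0.085) [ -20.   39.  105.   64.    6. -164.] 0.0553
40 -8 (0.56, -0.108, 0.19) [ -26.   23.  116.   60.   11. -164.] 0.0389
40 -15 (0.653, -0.102, 0.085) [ -18.   40.  105.   71.    0. -164.] 0.0475
40 -15 (0.56, -0.108, 0.19) [ -24.   24.  118.   67.    5. -164.] 0.0295
45 8 (0.653, -0.102, 0.085) [ -22.   38.  101.   52.   17. -164.] 0.1083
45 8 (0.56, -0.108, 0.19) [ -28.   22.  112.   48.   23. -164.] 0.096
45 0 (0.653, -0.102, 0.085) [ -21
[... 285 characters left out ...]
) [ -18.   39.  105.   72.    0. -164.] 0.0767
45 -15 (0.56, -0.108, 0.19) [ -23.   23.  117.   68.    3. -164.] 0.0573
50 8 (0.653, -0.102, 0.085) [ -22.   38.  100.   53.   17. -164.] 0.1377
50 8 (0.56, -0.108, 0.19) [ -27.   21.  111.   50.   22. -164.] 0.124
50 0 (0.653, -0.102, 0.085) [ -20.   38.  102.   60.   10. -164.] 0.1249
50 0 (0.56, -0.108, 0.19) [ -26.   21.  114.   56.   15. -164.] 0.1082
50 -8 (0.653, -0.102, 0.085) [ -18.   38.  103.   66.    3. -164.] 0.1138
50 -8 (0.56, -0.108, 0.19) [ -24.   21.  116.   63.    8. -164.] 0.0949
50 -15 (0.653, -0.102, 0.085) [ -18.   38.  104.   72.    0. -164.] 0.1063
50 -15 (0.56, -0.108, 0.19) [ -21.   22.  117.   69.    2. -164.] 0.0852
```

```bash
python3 - <<'E'
from kin import *
g=np.load("g.npy");rng=np.random.default_rng(0)
for t in(40,45,50):
  for y in(8,0,-10):
   for fl in(0,1):
    R=Rt(t,y)@(np.diag([-1,-1,1]) if fl else np.eye(3))
    for p in((.653,-.102,.085),(.56,-.108,.19),(.40,-.42,.12)):
        S=set()
        for k in range(14):
            q,e=ik(g,np.array(p)+.019*R[:,2],R,[-25,30,105,rng.uniform(-80,260),30,rng.uniform(-160,160)])
            if e<1e-4:S.add(tuple(q.round(0).astype(int).tolist()))
        print(t,y,fl,p,S)
E
```

```text
40 8 0 (0.653, -0.102, 0.085) {(-28, 43, 110, 107, 23, 132)}
40 8 0 (0.56, -0.108, 0.19) {(-36, 27, 120, 86, 26, 149)}
40 8 0 (0.4, -0.42, 0.12) {(-77, 39, 109, 60, 47, 137)}
40 8 1 (0.653, -0.102, 0.085) {(-28, 43, 110, 107, 23, -48)}
40 8 1 (0.56, -0.108, 0.19) {(-36, 27, 120, 86, 26, -31)}
40 8 1 (0.4, -0.42, 0.12) {(-77, 39, 109, 60, 47, -43)}
40 0 0 (0.653, -0.102, 0.085) {(-26, 43, 111, 124, 20, 124)}
40 0 0 (0.56, -0.108, 0.19) {(-33, 26, 121, 98, 20, 146)}
40 0 0 (0.4, -0.42, 0.12) {(-76, 38, 112, 68, 42, 136)}
40 0 1 (0.653, -0.102, 0.085) {(-26, 43, 111, 124, 20, -56)}
40 0 1 (0.56, -0.108, 0.19) {(-33, 26, 121, 98, 20, -34)}
40 0 1 (0.4, -0.42, 0.12) {(-76, 38, 112, 68, 42, -44)}
40 -10 0 (0.653, -0.102, 0.085) {(-22, 43, 112, 151, 16, 109)}
40 -10 0 (0.56, -0.108, 0.19) {(-28, 26, 122, 119, 13, 136)}
40 -10 0 (0.4, -0.42, 0.12) {(-75, 38, 116, 80, 36, 133)}
40 -10 1 (0.653, -0.102, 0.085) {(-22, 43, 112, 151, 16, -71)}
40 -10 1 (0.56, -0.108, 0.19) {(-28, 26, 122, 119, 13, -44)}
40 -10 1 (0.4, -0.42, 0.12) {(-75, 38, 116, 80, 36, -47)}
45 8 0 (0.653, -0.102, 0.085) {(-30,
[... 1398 characters left out ...]
 -0.102, 0.085) {(-28, 47, 116, 143, 36, 103)}
50 0 0 (0.56, -0.108, 0.19) {(-36, 31, 127, 127, 34, 113)}
50 0 0 (0.4, -0.42, 0.12) {(-81, 42, 115, 80, 50, 120)}
50 0 1 (0.653, -0.102, 0.085) {(-28, 47, 116, 143, 36, -77)}
50 0 1 (0.56, -0.108, 0.19) {(-36, 31, 127, 127, 34, -67)}
50 0 1 (0.4, -0.42, 0.12) {(-81, 42, 115, 80, 50, -60)}
50 -10 0 (0.653, -0.102, 0.085) {(-23, 47, 117, 162, 34, 96)}
50 -10 0 (0.56, -0.108, 0.19) {(-30, 31, 128, 149, 31, 104)}
50 -10 0 (0.4, -0.42, 0.12) {(-79, 42, 119, 94, 46, 114)}
50 -10 1 (0.653, -0.102, 0.085) {(-23, 47, 117, 162, 34, -84)}
50 -10 1 (0.56, -0.108, 0.19) {(-30, 31, 128, 149, 31, -76)}
50 -10 1 (0.4, -0.42, 0.12) {(-79, 42, 119, 94, 46, -66)}
```

The arm model fits to 0.5 mm. It shows the 45° jar grasp needs joint 6 on its other side (about +118° instead of −164°), so I'll turn the tool one full turn here, in free space.

```bash
python3 steer.py '0,0,-0.02,0,0,160,1 | 0,0,-0.02,0,0,160,1 | 0,0,-0.02,0,0,160,1 | 0,0,-0.02,0,0,160,1 | 0,0,-0.02,0,0,160,1 | 0,0,-0.02,0,0,160,1 | 0,0,-0.02,0,0,160,1 | 0,0,-0.02,0,0,160,1 | 0,0,-0.02,0,0,160,1 | 0,0,-0.02,0,0,160,1 | 0,0,-0.02,0,0,160,1 | 0,0,-0.02,0,0,160,1 | 0,0,-0.02,0,0,160,1 | 0,0,-0.02,0,0,160,1 | 0,0,-0.02,0,0,160,1 | 0,0,-0.02,0,0,160,1 | 0,0,-0.02,0,0,160,1 | 0,0,-0.02,0,0,160,1 | 0,0,-0.02,0,0,160,1 | 0,0,-0.02,0,0,160,1'; python3 -c "
from rig import bot;print(bot.read_state()['joint_positions'].round(1))"
```

```text
time_s: 12.7
position: [0.5084, -0.0959, 0.3065]
tcp_rot: [[0.737, 0.227, 0.636], [0.307, -0.951, -0.016], [0.602, 0.208, -0.771]]
force: [0.4, 0.6, -1.8]
opening: 1.001
grasp_force: 0.0
[-36.    5.  119.9  47.4  29.4  -0.5]
```

```bash
python3 steer.py '0,0,0,0,0,140,1 | 0,0,0,0,0,140,1 | 0,0,0,0,0,140,1 | 0,0,0,0,0,140,1 | 0,0,0,0,0,140,1 | 0,0,0,0,0,140,1 | 0,0,0,0,0,140,1 | 0,0,0,0,0,140,1 | 0,0,0,0,0,140,1 | 0,0,0,0,0,140,1 | 0,0,0,0,0,140,1 | 0,0,0,0,0,140,1 | 0,0,0,0,0,140,1 | 0,0,0,0,0,140,1 | 0,0,0,0,0,140,1 | 0,0,0,0,0,140,1 | 0,0,0,0,0,140,1 | 0,0,0,0,0,140,1'; python3 - <<'E'
from kin import *
from rig import bot
g=np.load("g.npy");s=bot.read_state();q=s["joint_positions"];print(q.round(1))
goal(((.52,-.106,.225),46,5),((.652,-.101,.085),46,5))
for p,t,y in(((.52,-.106,.225),46,5),((.6,-.104,.145),46,5),((.652,-.101,.085),46,5)):
    R=Rt(t,y);q,e=ik(g,np.array(p)+.019*R[:,2],R,q);print(q.round(0),e)
E
```

```text
time_s: 14.5
position: [0.5085, -0.096, 0.3061]
tcp_rot: [[-0.418, -0.649, 0.636], [-0.848, 0.53, -0.016], [-0.327, -0.546, -0.772]]
force: [-0.0, 0.0, -1.1]
opening: 1.003
grasp_force: 0.0
[-36.    5.1 119.9  47.4  29.4 139.4]
[0.0278 0.0305 0.0888] [-0.63 -8.1  54.27]
[0.0142 0.024  0.2807] [-0.63 -8.1  54.27]
[-41.  22. 128.  99.  31. 134.] 2.115517547011348e-10
[-33.  36. 120. 119.  30. 119.] 2.1958337645321173e-09
[-29.  45. 114. 128.  30. 113.] 1.3563016163243269e-12
```

```bash
python3 - <<'E'
from kin import *
from rig import bot
g=np.load("g.npy");s=bot.read_state();q=s["joint_positions"].copy();P,R0=s["position"],s["tcp_rot"]
q1=np.array([-41,22,128,99,31,134.]);R=Rt(46,5);q1,_=ik(g,np.array((.52,-.106,.225))+.019*R[:,2],R,q1)
a=q.copy()
for k in np.linspace(.1,1,10):
    Rk=R0@Ro.from_rotvec(k*np.array([-.63,-8.1,54.27]),degrees=True).as_matrix();a,e=ik(g,P+R0@(k*np.array([.0278,.0305,.0888])),Rk,a)
    qj=q+k*(q1-q);p,T=fk(qj,g)
    print(a.round(0)[3:],round(e,4),"|",(R0.T@(p-P)).round(3),Ro.from_matrix(R0.T@T).as_rotvec(degrees=True).round(1))
E
```

```text
[ 52.  29. 140.] 0.0 | [-0.002  0.006  0.011] [-0.6 -1.6  5.2]
[ 56.  29. 140.] 0.0 | [-0.003  0.011  0.021] [-1.1 -3.  10.5]
[ 61.  28. 140.] 0.0 | [-0.003  0.015  0.031] [-1.5 -4.3 15.9]
[ 66.  28. 139.] 0.0 | [-0.002  0.019  0.04 ] [-1.7 -5.4 21.3]
[ 72.  28. 138.] 0.0 | [-0.     0.021  0.049] [-1.9 -6.3 26.7]
[ 77.  28. 138.] 0.0 | [0.003 0.024 0.057] [-1.9 -7.  32.2]
[ 83.  29. 137.] 0.0 | [0.007 0.026 0.066] [-1.8 -7.6 37.7]
[ 88.  29. 136.] 0.0 | [0.013 0.027 0.074] [-1.5 -8.  43.2]
[ 94.  30. 135.] 0.0 | [0.02  0.029 0.081] [-1.1 -8.1 48.7]
[ 99.  31. 134.] 0.0 | [0.028 0.031 0.089] [-0.6 -8.1 54.3]
```

The straight proportional path works.

```bash
python3 steer.py '0.003,0.003,0.009,0,-0.8,5.4,1 | 0.006,0.006,0.018,-0.1,-1.6,10.9,1 | 0.009,0.009,0.027,-0.2,-2.4,16.3,1 | 0.011,0.012,0.036,-0.2,-3.2,21.7,1 | 0.014,0.015,0.044,-0.3,-4,27.1,1 | 0.017,0.018,0.053,-0.4,-4.9,32.5,1 | 0.02,0.021,0.062,-0.4,-5.7,38,1 | 0.022,0.024,0.071,-0.5,-6.5,43.4,1 | 0.025,0.027,0.08,-0.6,-7.3,48.8,1 | 0.028,0.031,0.089,-0.6,-8.1,54.3,1 | 0.028,0.031,0.089,-0.6,-8.1,54.3,1 | 0.028,0.031,0.089,-0.6,-8.1,54.3,1 | 0.028,0.031,0.089,-0.6,-8.1,54.3,1'; python3 - <<'E'
from h import *
from rig import bot
s=bot.read_state();c=bot.capture("wrist");print(s["qvel"].round(1),s["joint_positions"].round(1))
np.savez("w4.npz",P=s["position"],R=s["tcp_rot"],**c);cv2.imwrite("pics/w4.png",c["color"][:,:,::-1])
goal(((.60,-.104,.137),46,5),((.652,-.101,.085),46,5))
E
```

```text
time_s: 15.8
position: [0.5339, -0.105, 0.2115]
tcp_rot: [[-0.692, -0.086, 0.717], [-0.06, 0.996, 0.062], [-0.72, -0.001, -0.694]]
force: [-0.5, 0.4, -0.3]
opening: 1.0
grasp_force: 0.0
[ 0.1 -0.3 -0.   0.3 -0.   0. ] [-40.6  22.  127.7  99.3  31.4 133.7]
[ 0.008  -0.0046  0.1182] [-0.06  0.04 -0.02]
[ 0.0092 -0.0061  0.1918] [-0.06  0.04 -0.02]
```

View pics/w4.png

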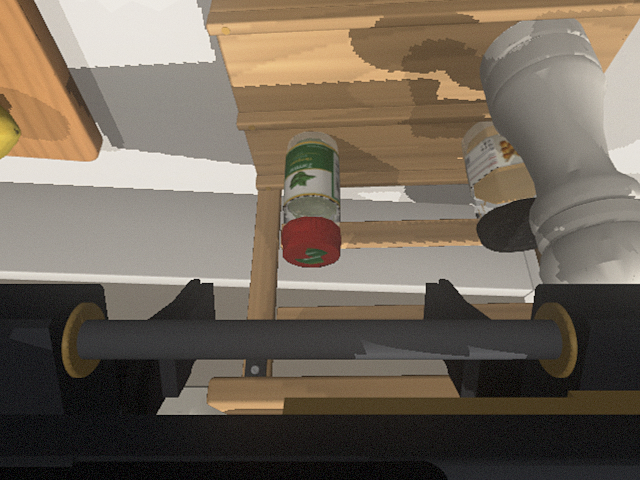

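The wrist view shows the jar upright, its cap top at about (313,257), and its front foot edge at (312,134). The left mill stays to the right of the gripper.

```bash
python3 - <<'E'
from h import *
for w in("w3","w4"):addw(w,w)
print(onz("w4",(313,257),.13),onz("w4",(312,134),.024))
print(*multi([("w3",(292.5,177.5)),("top",(296,220.5)),("w4",(313,257))]))
for p in((.652,-.101,.13),(.631,-.103,.024)):print(proj("w4",p))
for y in(-.123,-.101,-.079):print(proj("w4",(.652,y,.115)))
E
```

```text
[ 0.65272621 -0.09932502  0.13      ] [ 0.63485457 -0.10245823  0.024     ]
[ 0.6520657  -0.10030955  0.12884672] [array([-1.5,  1.9]), array([-1.2,  0.5]), array([-1.2, -1.8])]
[[310.85117371 256.47942901]]
[[311.68565941 130.70836403]]
[[282.39724193 237.76472931]]
[[311.07440448 239.02996807]]
[[339.46034893 240.28235826]]
```

```bash
python3 steer.py '0.004,-0.002,0.04,0,0,0,1 | 0.007,-0.004,0.08,0,0,0,1 | 0.008,-0.0045,0.118,0,0,0,1 | 0.009,-0.005,0.145,0,0,0,1 | 0.0095,-0.0055,0.17,0,0,0,1 | 0.0095,-0.0055,0.185,0,0,0,1 | 0.0097,-0.0055,0.1925,0,0,0,1 | 0.0097,-0.0055,0.1925,0,0,0,1 | 0.0097,-0.0055,0.1925,0,0,0,1'; python3 -c "
from rig import bot;s=bot.read_state();print(s['position']-.019*s['tcp_rot'][:,2])"
```

```text
time_s: 16.75
position: [0.6649, -0.099, 0.0707]
tcp_rot: [[-0.692, -0.085, 0.717], [-0.058, 0.996, 0.062], [-0.719, 0.002, -0.695]]
force: [0.1, 0.3, 0.2]
opening: 0.999
grasp_force: 0.0
[ 0.65123693 -0.10016951  0.08389053]
```

```bash
python3 steer.py '0,0,0,0,0,0,0 | 0,0,0,0,0,0,0 | 0,0,0,0,0,0,0 | 0,0,0,0,0,0,0 | 0,0,0,0,0,0,0 | 0,0,0,0,0,0,0 | 0,0,0,0,0,0,0 | 0,0,0,0,0,0,0 | -0.004,0,-0.004,0,0,0,0 | -0.009,0,-0.009,0,0,0,0 | -0.014,0,-0.014,0,0,0,0 | -0.018,0,-0.0175,0,0,0,0 | -0.018,0,-0.0175,0,0,0,0 | -0.018,0,-0.0175,0,0,0,0'; python3 - <<'E'
from kin import *
from rig import bot
g=np.load("g.npy");s=bot.read_state();q=s["joint_positions"];P,R=s["position"],s["tcp_rot"];print(q.round(0))
f=np.array([np.cos(.139),np.sin(.139),0])
for D in(-.12*f,-.17*f,-.17*f+[0,0,.06],np.array([.43,-.40,.16])-P):
    q,e=ik(g,P+D,R,q);print((R.T@D).round(4),(P+D).round(3),q.round(0),round(e,4))
# board pose
for n,uv in(("scene",(411,354)),("top",(400,366)),("scene",(512,336)),("top",(505,357)),("scene",(374,220)),("top",(383,216))):print(onz(n,uv,.022))
E
```

```text
time_s: 18.15
position: [0.6653, -0.0992, 0.0955]
tcp_rot: [[-0.692, -0.085, 0.717], [-0.058, 0.996, 0.062], [-0.719, 0.001, -0.695]]
force: [0.3, 0.4, -1.0]
opening: 0.502
grasp_force: 30.0
[-29.  42. 114. 123.  29. 118.]
[ 0.0832 -0.0065 -0.0862] [ 0.546 -0.116  0.095] [-41.  42. 130. 128.  41.  99.] 0.0
[ 0.1179 -0.0092 -0.1221] [ 0.497 -0.123  0.095] [-48.  44. 136. 127.  46.  90.] 0.0
[ 0.0748 -0.0091 -0.1638] [ 0.497 -0.123  0.155] [-48.  32. 134. 114.  39. 108.] 0.0
[ 0.1338 -0.2798 -0.2321] [ 0.43 -0.4   0.16] [-77.  34. 112.  67.  51. 136.] 0.0
[ 0.35747733 -0.29239886  0.022     ]
[ 0.35585223 -0.29199558  0.022     ]
[ 0.35245199 -0.50629335  0.022     ]
[ 0.35500161 -0.51133038  0.022     ]
[ 0.68704845 -0.29889507  0.022     ]
[ 0.69258427 -0.29700272  0.022     ]
```

```bash
python3 steer.py '0.014,-0.001,-0.0144,0,0,0,0 | 0.028,-0.002,-0.0288,0,0,0,0 | 0.042,-0.003,-0.043,0,0,0,0 | 0.056,-0.004,-0.0575,0,0,0,0 | 0.06,-0.005,-0.08,0,0,0,0 | 0.07,-0.006,-0.105,0,0,0,0 | 0.075,-0.008,-0.13,0,0,0,0 | 0.075,-0.009,-0.164,0,0,0,0 | 0.075,-0.009,-0.164,0,0,0,0 | 0.085,-0.04,-0.175,0,0,0,0 | 0.09,-0.08,-0.185,0,0,0,0 | 0.1,-0.12,-0.195,0,0,0,0 | 0.11,-0.16,-0.205,0,0,0,0 | 0.115,-0.2,-0.213,0,0,0,0 | 0.12,-0.24,-0.22,0,0,0,0 | 0.124,-0.279,-0.222,0,0,0,0 | 0.124,-0.279,-0.222,0,0,0,0 | 0.124,-0.279,-0.222,0,0,0,0 | 0.124,-0.279,-0.222,0,0,0,0'; python3 - <<'E'
from kin import *
from rig import bot
s=bot.read_state();P,R=s["position"],s["tcp_rot"];print(s["joint_positions"].round(0),s["qvel"].round(0))
print((R.T@(np.array([.444,-.399,.0687])-P)).round(4))
ims=[bot.capture(n)["color"][130:430,240:640,::-1] for n in("scene","top")]
cv2.imwrite("pics/a2.png",np.hstack(ims))
E
```

```text
time_s: 20.05
position: [0.4442, -0.3961, 0.159]
tcp_rot: [[-0.693, -0.086, 0.716], [-0.057, 0.996, 0.065], [-0.719, 0.005, -0.695]]
force: [-0.5, -0.1, -1.2]
opening: 0.496
grasp_force: 30.0
[-75.  34. 111.  68.  50. 137.] [ 0. -0.  1. -0. -0.  0.]
[ 0.0652 -0.0033  0.0624]
```

View pics/a2.png

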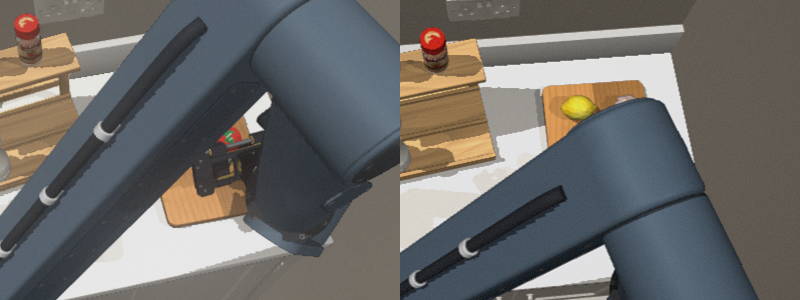

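The jar is held over the clear near half of the board, with the lemon and garlic well beyond it. Next I lower it.

```bash
python3 steer.py '0.018,0,0.0175,0,0,0,0 | 0.036,0,0.035,0,0,0,0 | 0.052,0,0.05,0,0,0,0 | 0.061,0,0.059,0,0,0,0 | 0.061,0,0.059,0,0,0,0 | 0.061,0,0.059,0,0,0,0'; python3 steer.py '0.0015,0,0.0015,0,0,0,0 | 0.0015,0,0.0015,0,0,0,0';python3 steer.py '0.001,0,0.001,0,0,0,0 | 0.001,0,0.001,0,0,0,0'; python3 steer.py '0.0007,0,0.0007,0,0,0,0 | 0.0007,0,0.0007,0,0,0,0'
```

```text
time_s: 20.75
position: [0.4443, -0.397, 0.0749]
tcp_rot: [[-0.692, -0.085, 0.716], [-0.057, 0.996, 0.064], [-0.719, 0.003, -0.695]]
force: [0.1, -0.6, -1.5]
opening: 0.498
grasp_force: 30.0
time_s: 20.95
position: [0.4442, -0.398, 0.0733]
tcp_rot: [[-0.692, -0.085, 0.717], [-0.059, 0.996, 0.062], [-0.719, 0.001, -0.695]]
force: [1.1, 0.6, -1.7]
opening: 0.499
grasp_force: 30.0
time_s: 21.15
position: [0.444, -0.398, 0.0716]
tcp_rot: [[-0.692, -0.085, 0.716], [-0.058, 0.996, 0.062], [-0.719, 0.001, -0.695]]
force: [-0.3, -0.1, -1.4]
opening: 0.496
grasp_force: 30.0
time_s: 21.35
position: [0.444, -0.3979, 0.0703]
tcp_rot: [[-0.693, -0.085, 0.716], [-0.057, 0.996, 0.062], [-0.719, 0.002, -0.695]]
force: [0.6, -0.1, -0.9]
opening: 0.503
grasp_force: 30.0
```

```bash
python3 steer.py '0.0007,0,0.0007,0,0,0,0 | 0.0007,0,0.0007,0,0,0,0';python3 steer.py '0.0007,0,0.0007,0,0,0,0 | 0.0007,0,0.0007,0,0,0,0'; python3 steer.py '0.0005,0,0.0005,0,0,0,0 | 0.0005,0,0.0005,0,0,0,0'
```

```text
time_s: 21.55
position: [0.444, -0.3978, 0.0691]
tcp_rot: [[-0.693, -0.085, 0.716], [-0.057, 0.996, 0.062], [-0.719, 0.002, -0.695]]
force: [-0.0, 0.4, -1.5]
opening: 0.502
grasp_force: 30.0
time_s: 21.75
position: [0.4441, -0.3979, 0.0682]
tcp_rot: [[-0.693, -0.085, 0.716], [-0.057, 0.996, 0.062], [-0.719, 0.002, -0.695]]
force: [0.5, 0.1, -0.6]
opening: 0.497
grasp_force: 30.0
time_s: 21.95
position: [0.4443, -0.3979, 0.0681]
tcp_rot: [[-0.692, -0.085, 0.717], [-0.057, 0.996, 0.062], [-0.72, 0.002, -0.694]]
force: [-1.4, -0.6, 2.8]
opening: 0.498
grasp_force: 29.9
```

The jar is on the board. I'll release it and retreat, then plan the mill's return.

```bash
python3 steer.py '0,0,0,0,0,0,1 | 0,0,0,0,0,0,1 | 0,0,0,0,0,0,1 | 0,0,0,0,0,0,1 | 0,0,-0.03,0,0,0,1 | 0,0,-0.07,0,0,0,1 | 0,0,-0.11,0,0,0,1 | -0.02,0,-0.15,0,0,0,1 | -0.05,0,-0.18,0,0,0,1 | -0.05,0,-0.18,0,0,0,1 | -0.05,0,-0.18,0,0,0,1'; python3 - <<'E'
from kin import *
from rig import bot
g=np.load("g.npy");s=bot.read_state();q0=s["joint_positions"];print(q0.round(0))
c={n:bot.capture(n) for n in("scene","top")}
cv2.imwrite("pics/a3.png",np.hstack([c[n]["color"][130:430,240:640,::-1] for n in c]))
for t in(30,38,45):
  for y in(5,-10,20):
    q=q0.copy();R=Rt(t,y);o=[]
    for p in((.38,-.1,.32),(.40,.18,.25),(.4645,.192,.154),(.46,-.1,.30),(.571,-.1148,.28),(.571,-.1148,.1775)):
        q,e=ik(g,np.array(p)+.019*R[:,2],R,q);o.append((q.round(0).astype(int).tolist(),round(e,3)))
    print(t,y,*o)
E
```

```text
time_s: 23.05
position: [0.3496, -0.4064, 0.2294]
tcp_rot: [[-0.693, -0.085, 0.716], [-0.06, 0.996, 0.06], [-0.719, -0.001, -0.695]]
force: [-0.4, -0.1, 0.5]
opening: 0.998
grasp_force: 0.0
[-87.  25. 112.  56.  60. 141.]
30 5 ([-63, -1, 134, 51, 45, 164], np.float64(0.065)) ([8, 13, 133, 109, 0, 164], np.float64(0.044)) ([9, 26, 125, 125, 0, 149], np.float64(0.016)) ([-46, 10, 129, 64, 31, 164], np.float64(0.073)) ([-35, 20, 119, 73, 24, 164], np.float64(0.087)) ([-32, 29, 117, 74, 20, 164], np.float64(0.033))
30 -10 ([-54, 2, 139, 70, 27, 164], np.float64(0.084)) ([5, 13, 134, 119, 0, 163], np.float64(0.077)) ([6, 26, 125, 146, 0, 139], np.float64(0.065)) ([-37, 11, 132, 84, 15, 164], np.float64(0.082)) ([-28, 21, 121, 92, 10, 164], np.float64(0.091)) ([-27, 29, 119, 92, 9, 164], np.float64(0.034))
30 20 ([-61, -1, 126, 41, 56, 164], np.float64(0.036)) ([3, 13, 134, 92, 9, 164], np.float64(0.043)) ([5, 26, 126, 101, 7, 157], np.float64(0.0)) ([-49, 10, 123, 49, 45, 164], np.float64(0.053)) ([-40, 20, 114, 57, 38, 164], np.float64(0.074)) ([-36, 29, 113, 59, 31, 164], np.float64(0.0
[... 1037 characters left out ...]
 37, 161], np.float64(0.0)) ([-36, 18, 118, 76, 29, 164], np.float64(0.006)) ([-36, 31, 122, 108, 29, 128], np.float64(0.0))
45 -10 ([-57, -5, 139, 73, 34, 164], np.float64(0.014)) ([3, 5, 134, 117, 0, 163], np.float64(0.088)) ([22, 34, 129, 226, 32, 73], np.float64(0.0)) ([-39, 5, 131, 86, 20, 164], np.float64(0.006)) ([-29, 17, 119, 93, 14, 164], np.float64(0.008)) ([-29, 30, 124, 142, 22, 112], np.float64(0.0))
45 20 ([-68, 0, 130, 54, 61, 150], np.float64(0.0)) ([0, 12, 139, 134, 20, 119], np.float64(0.0)) ([2, 34, 137, 159, 36, 95], np.float64(0.0)) ([-53, 9, 124, 61, 50, 154], np.float64(0.0)) ([-41, 19, 113, 64, 43, 161], np.float64(0.0)) ([-41, 32, 118, 84, 38, 136], np.float64(0.0))
```

View pics/a3.png

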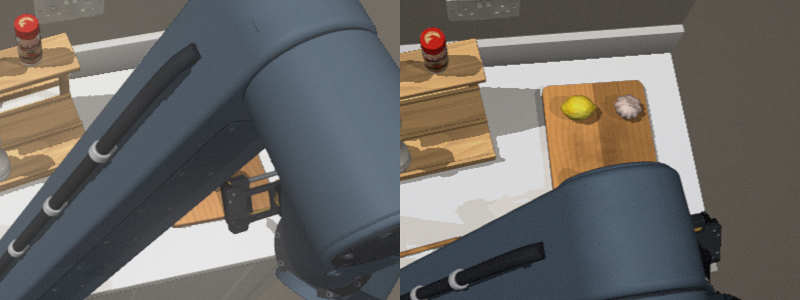

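The lemon and garlic are undisturbed. The jar itself is hidden by the arm, so I'll check it numerically later. The mill was handled in the other joint-6 branch, so I turn the tool back while lifting.

```bash
python3 steer.py '-0.03,0,-0.03,0,0,-8,1 | -0.06,0,-0.06,0,0,-165,1 | -0.06,0,-0.06,0,0,-165,1 | -0.06,0,-0.06,0,0,-165,1 | -0.06,0,-0.06,0,0,-165,1 | -0.06,0,-0.06,0,0,-165,1 | -0.06,0,-0.06,0,0,-165,1 | -0.06,0,-0.06,0,0,-165,1 | -0.06,0,-0.06,0,0,-165,1 | -0.06,0,-0.06,0,0,-165,1 | -0.06,0,-0.06,0,0,-165,1 | -0.06,0,-0.06,0,0,-165,1 | -0.06,0,-0.06,0,0,-165,1 | -0.06,0,-0.06,0,0,-165,1 | -0.06,0,-0.06,0,0,-165,1 | -0.06,0,-0.06,0,0,-165,1 | -0.06,0,-0.06,0,0,-165,1 | -0.06,0,-0.06,0,0,-165,1 | -0.06,0,-0.06,0,0,-165,1 | -0.06,0,-0.06,0,0,-165,1' | head -2; python3 - <<'E'
from kin import *
from rig import bot
g=np.load("g.npy");s=bot.read_state();q0=s["joint_positions"];print(q0.round(0))
goal(((.40,-.25,.34),25,5),((.40,-.25,.34),25,-25),((.41,.165,.30),25,5))
for p,y in(((.40,-.25,.34),5),((.40,-.25,.34),-25),((.41,0,.33),0),((.41,.165,.30),5),((.4645,.192,.154),5),((.571,-.1148,.1775),5)):
    R=Rt(25,y);q,e=ik(g,np.array(p)+.019*R[:,2],R,[-30,13,108,23,40,-140]);print(p,y,q.round(0),round(e,4))
E
```

```text
time_s: 25.15
position: [0.3486, -0.4055, 0.3114]
[-87.  17. 107.  50.  69. -12.]
[ 0.0175 -0.1604  0.045 ] [-30.02   4.28 162.34]
[ 0.0178 -0.1564  0.0442] [  26.32  -29.69 -165.66]
[-0.087  -0.5593  0.1074] [-30.02   4.28 162.34]
(0.4, -0.25, 0.34) 5 [ -58.    5.  107.   25.   58. -164.] 0.0126
(0.4, -0.25, 0.34) -25 [ -53.    2.  112.   16.   45. -127.] 0.0
(0.41, 0, 0.33) 0 [ -23.   -4.  119.   14.   42. -121.] 0.0
(0.41, 0.165, 0.3) 5 [  8.   3. 118.  -3.  34. -85.] 0.0
(0.4645, 0.192, 0.154) 5 [ 11.  26. 121. -18.   9. -67.] 0.0
(0.571, -0.1148, 0.1775) 5 [ -29.   27.  109.   32.   26. -151.] 0.0
```

```bash
python3 steer.py '0,-0.02,0.005,2.6,-3,-16.6,1 | 0.002,-0.04,0.01,5.3,-5.9,-33,1 | 0.004,-0.06,0.016,7.9,-8.9,-50,1 | 0.007,-0.08,0.022,10.5,-11.9,-66,1 | 0.009,-0.1,0.028,13.2,-14.8,-83,1 | 0.018,-0.156,0.044,26.3,-29.7,-165.6,1 | 0.018,-0.156,0.044,26.3,-29.7,-165.6,1 | 0.018,-0.156,0.044,26.3,-29.7,-165.6,1 | 0.018,-0.156,0.044,26.3,-29.7,-165.6,1 | 0.018,-0.156,0.044,26.3,-29.7,-165.6,1 | 0.018,-0.156,0.044,26.3,-29.7,-165.6,1 | 0.018,-0.156,0.044,26.3,-29.7,-165.6,1 | 0.018,-0.156,0.044,26.3,-29.7,-165.6,1 | 0.018,-0.156,0.044,26.3,-29.7,-165.6,1 | 0.018,-0.156,0.044,26.3,-29.7,-165.6,1 | 0.018,-0.156,0.044,26.3,-29.7,-165.6,1 | 0.018,-0.156,0.044,26.3,-29.7,-165.6,1 | 0.018,-0.156,0.044,26.3,-29.7,-165.6,1 | 0.018,-0.156,0.044,26.3,-29.7,-165.6,1 | 0.018,-0.156,0.044,26.3,-29.7,-165.6,1' | head -2; python3 - <<'E'
from h import *
from rig import bot
s=bot.read_state();print(s["joint_positions"].round(0),s["qvel"].round(0))
goal(((.41,0,.33),25,0),((.41,.165,.30),25,5))
E
```

```text
time_s: 27.15
position: [0.4072, -0.2536, 0.3223]
[ -53.    2.  112.   16.   45. -127.] [  5.  -4.  10.  -4. -22. -61.]
[ 0.0918  0.2346 -0.0325] [-10.6   -0.18 -22.54]
[ 0.1676  0.3849 -0.0349] [-12.7   -0.19 -27.07]
```

```bash
python3 steer.py '0.018,0.045,-0.006,-2,0,-4.5,1 | 0.036,0.09,-0.012,-4,0,-9,1 | 0.055,0.14,-0.02,-6,0,-13,1 | 0.073,0.185,-0.026,-8,0,-18,1 | 0.092,0.235,-0.032,-10.6,0,-22.5,1 | 0.11,0.27,-0.033,-11,0,-24,1 | 0.13,0.31,-0.034,-12,0,-25,1 | 0.15,0.35,-0.034,-12.5,0,-26,1 | 0.168,0.385,-0.035,-12.7,0,-27,1 | 0.168,0.385,-0.035,-12.7,0,-27,1 | 0.168,0.385,-0.035,-12.7,0,-27,1 | 0.168,0.385,-0.035,-12.7,0,-27,1' | head -3; python3 - <<'E'
from h import *
from rig import bot
s=bot.read_state();print(s["joint_positions"].round(0),s["qvel"].round(0));c=bot.capture("wrist")
np.savez("w5.npz",P=s["position"],R=s["tcp_rot"],**c);cv2.imwrite("pics/w5.png",c["color"][:,:,::-1])
addw("w5","w5")
t={n:bot.capture(n) for n in("scene","top")}
for n in t:np.savez(n+"2.npz",**t[n])
# knob / head predicted
print("knob if at grasp",proj("w5",(.4645,.192,.187)),"head L/R",proj("w5",(.4645,.222,.155)),proj("w5",(.4645,.162,.155)))
# white-head mask in wrist image
im=c["color"].astype(int)
u,v=proj("w5",(.4645,.192,.155))[0].astype(int)
print(u,v); 
for r in range(max(v-20,0),v+40,10):print(r,im[r,max(u-90,0):u+90:6].mean(1).astype(int).tolist())
h=cv2.cvtColor(t["scene"]["color"],cv2.COLOR_RGB2HSV)
for n in t:
    h=cv2.cvtColor(t[n]["color"],cv2.COLOR_RGB2HSV);m=((h[...,0]<8)|(h[...,0]>172))&(h[...,1]>170)&(h[...,2]>60)
    k,_,st,ce=cv2.connectedComponentsWithStats(m.astype(np.uint8));print(n,[(ce[i].round(1).tolist(),int(st[i,4])) for i in range(1,k) if st[i,4]>30],"exp cap",proj(n,(.43,-.4,.118)))
E
```

```text
time_s: 28.35
position: [0.4203, 0.1638, 0.2838]
tcp_rot: [[-0.904, -0.079, 0.42], [-0.072, 0.997, 0.033], [-0.421, -0.0, -0.907]]
[  8.   3. 118.  -3.  34. -85.] [-2. -1. -0. -0. -0.  0.]
knob if at grasp [[356.676363  239.9994228]] head L/R [[395.01206038 214.04958529]] [[312.01314041 208.55191516]]
353 211
191 [190, 218, 221, 218, 218, 217, 215, 219, 119, 153, 184, 207, 216, 215, 218, 201, 210, 213, 213, 211, 205, 194, 185, 217, 224, 141, 117, 116, 115, 112]
201 [192, 195, 218, 216, 213, 217, 218, 218, 116, 168, 197, 207, 216, 215, 222, 221, 211, 219, 216, 215, 215, 204, 213, 217, 139, 138, 137, 136, 138, 137]
211 [194, 197, 192, 189, 217, 221, 214, 217, 226, 156, 190, 199, 205, 143, 139, 128, 118, 216, 213, 214, 213, 182, 216, 140, 136, 140, 140, 143, 137, 134]
221 [192, 192, 191, 193, 192, 196, 193, 195, 212, 217, 154, 182, 201, 202, 110, 196, 197, 199, 201, 204, 170, 217, 218, 140, 137, 139, 140, 136, 136, 125]
231 [190, 191, 191, 191, 193, 191, 195, 192, 194, 192, 193, 196, 137, 181, 188, 177, 179, 170, 224, 219, 216, 217, 217, 134, 140, 139, 136, 137, 136, 75]
241 [178, 191, 193, 189, 193, 194, 189, 192, 194, 193, 195, 196, 193, 215, 218, 219, 217, 217, 217, 218, 219, 215, 215, 216, 231, 142, 139, 136, 127, 49]
scene [([266.4, 154.2], 238), ([212.0, 165.5], 69), ([458.8, 290.9], 98)] exp cap [[459.58204117 291.36742074]]
top [([272.7, 171.6], 463), ([220.6, 178.2], 347), ([455.4, 315.1], 341)] exp cap [[455.03737902 314.96270061]]
```

The jar's cap is at its expected pixels in both views, so it stands upright on the board. I still need the mill's exact position before regrasping it.

```bash
python3 - <<'E'
from h import *
for w in("w2","w5"):addw(w,w)
for n,r,c in(("w2",(225,292,3),(264,372,3)),("w5",(190,244,2),(300,402,3))):
    im=C[n]["color"].mean(2)
    print(n)
    for v in range(*r):print(v,"".join("%4d"%im[v,u] for u in range(*c)))
for uv in((351,216),(351,222),(351,228)):print(uv,onz("w5",uv,.185))
for x in(.45,.455,.46,.465):print(x,proj("w5",(x,.19,.185)))
E
```

```text
w2
225  132 132 139 114 133 141 157 167 170 176 182 188 198 207 208 206 213 218 191 191 192 195 193 191 196 195 194 189 183 179 173 163 140  94  95  92
228  218 222 194 126 136 155 164 166 180 186 193 199 210 212 213 218 216 218 219 197 198 202 201 200 198 197 198 193 191 184 189 171 150 115  81  82
231  216 218 145 130 143 155 165 179 190 196 200 206 214 218 217 220 220 224 200 205 205 207 211 209 208 206 206 195 194 194 189 177 167 134  81  85
234  217 220 123 135 143 163 171 182 193 201 206 214 215 221 220 221 220 218 202 209 207 210 211 215 213 209 213 203 199 196 190 181 174 148  97  96
237  216 219 115 141 152 167 179 195 198 210 209 215 215 219 218 212 222 222 221 209 210 211 211 212 213 214 212 212 202 201 194 184 182 154  72  75
240  217 218 139 144 155 170 188 196 205 208 211 217 216 217 206 192 198 203 215 207 208 213 212 213 212 215 212 211 209 204 195 193 184 154 226 221
243  218 218 161 141 156 173 187 205 204 206 214 215 217 216 192 195 198 207 207 209 211 211 215 215 216 212 212 214 211 202 202 189 186 176 221 218
246  217 218 182 144 164 179 190 199 209 208 212 215 2
[... 5719 characters left out ...]
8  192 193 194 190 188 194 193 192 193 196 191 193 193 218 216 220 217 215 216 216 219 218 218 216 219 217 218 215 219 219 217 216 214 216
240  193 193 195 190 191 196 191 192 194 195 198 196 193 204 218 217 219 216 219 214 217 219 217 220 215 215 217 216 215 217 218 216 215 216
242  191 192 192 193 191 194 192 197 188 194 193 194 195 214 217 216 217 216 217 218 218 215 217 217 218 218 216 220 219 216 216 214 218 217
(351, 216) [0.44668705 0.18603822 0.185     ]
(351, 222) [0.45146041 0.18665565 0.185     ]
(351, 228) [0.45634514 0.18728749 0.185     ]
0.45 [[356.47384022 220.53555412]]
0.455 [[355.41947714 226.64630503]]
0.46 [[354.38953738 232.61550621]]
0.465 [[353.38318204 238.44801965]]
```

```bash
python3 - <<'E'
from h import *
addw("w2","w2");addw("w5","w5")
for n,uv in(("scene",(302.5,231.6)),("top",(303.8,243))):
    A=C[n]["color"];B=np.load(n+"2.npz")["color"];u,v=map(int,uv)
    print(n,"pred .4645:",proj(n,(.4645,.192,.187))," .449:",proj(n,(.449,.187,.187)))
    T=A[v-6:v+26,u-14:u+15]
    m=cv2.matchTemplate(B,T,cv2.TM_CCOEFF_NORMED);pu,pv=proj(n,(.457,.19,.187))[0].astype(int)
    x0,y0=pu-50-14,pv-50-6;s=m[y0:y0+100,x0:x0+100];_,mx,_,l=cv2.minMaxLoc(s)
    k=(l[0]+x0+14+uv[0]-u,l[1]+y0+6+uv[1]-v);print(mx,k,onz(n,k,.187),"before",onz(n,uv,.211))
T=C["w2"]["color"][225:285,268:368];m=cv2.matchTemplate(C["w5"]["color"],cv2.resize(T,None,fx=.86,fy=.86),cv2.TM_CCOEFF_NORMED);_,mx,_,l=cv2.minMaxLoc(m)
k=(l[0]+(317-268)*.86,l[1]+(267-225)*.86);print("w5",mx,k,onz("w5",k,.187))
E
```

```text
scene pred .4645: [[143.7385174  317.91727347]]  .449: [[146.947627   325.32039998]]
0.6933743357658386 (np.float64(194.5), np.float64(332.6)) [0.41811407 0.10583615 0.187     ] before [ 0.57072402 -0.11599958  0.211     ]
top pred .4645: [[140.97827505 314.98138521]]  .449: [[143.51024805 323.01404965]]
0.7237995862960815 (np.float64(143.8), np.int64(297)) [0.49838834 0.18771245 0.187     ] before [ 0.57069419 -0.11613691  0.211     ]
w5 0.6166826486587524 (288.14, 57.12) [0.35256723 0.14313147 0.187     ]
```

```bash
python3 steer.py '0.001,0.021,0.04,0,0,0,1 | 0.001,0.021,0.055,0,0,0,1 | 0.001,0.021,0.055,0,0,0,1 | 0.001,0.021,0.055,0,0,0,1' | head -3; python3 - <<'E'
from h import *
from rig import bot
s=bot.read_state();c=bot.capture("wrist");np.savez("w6.npz",P=s["position"],R=s["tcp_rot"],**c)
addw("w6","w6");addw("w5","w5")
print(s["qvel"].round(1));p=proj("w6",(.448,.187,.185))[0];print(p)
T=C["w5"]["color"][185:236,305:395]
for f in(1,1.1,1.2,1.3):
    m=cv2.matchTemplate(C["w6"]["color"][:285],cv2.resize(T,None,fx=f,fy=f),cv2.TM_CCOEFF_NORMED);_,mx,_,l=cv2.minMaxLoc(m)
    k=(l[0]+(353-305)*f,l[1]+(217.5-185)*f);print(f,mx,k,onz("w6",k,.185),multi([("w5",(353,217.5)),("w6",k)]))
E
```

```text
time_s: 28.9
position: [0.4415, 0.1862, 0.2346]
tcp_rot: [[-0.903, -0.078, 0.422], [-0.071, 0.997, 0.033], [-0.423, -0.0, -0.906]]
[ 0.2 -1.5 -0.3 -0.  -0.2  0.1]
[319.90173364 239.68953667]
1 0.41897720098495483 (390, 111.5) [0.37743575 0.21009339 0.185     ] (array([0.28314249, 0.15782933, 0.40925401]), [array([-243.7,  -84.2]), array([38.4, 12.6])])
1.1 0.41570988297462463 (362.8, 93.75) [0.37103274 0.19794854 0.185     ] (array([0.29300149, 0.1623189 , 0.39346773]), [array([370.8,  27.4]), array([76.2,  3.8])])
1.2 0.42512330412864685 (322.6, 238.0) [0.44676291 0.18828629 0.185     ] (array([0.45548721, 0.18909116, 0.17455939]), [array([-0., -0.]), array([0. , 0.1])])
1.3 0.42129409313201904 (337.4, 144.25) [0.39375916 0.19023    0.185     ] (array([0.29090593, 0.16348447, 0.39178334]), [array([433.8, -96.1]), array([ 88.7, -21.3])])
```

```bash
python3 - <<'E'
from h import *
addw("w6","w6")
im=C["w6"]["color"].mean(2)
for v in range(196,284,3):print(v,"".join("%4d"%im[v,u] for u in range(262,382,4)))
E
```

```text
196  215 216 208 126 144 156 170 181 186 192 194 156 162 162 160 161 162 160 159 154 149 144 177 206 206 202 183 163 156 214
199  215 216 183 129 149 160 171 183 189 156 210 221 131 165 160 162 149 161 154 137 143 143 168 210 194 189 179 173 132 210
202  217 214 158 137 140 163 177 192 200 169 175 179 118 127 123 140 133 127 125 126 126 125 119 199 199 192 181 163 140 214
205  215 214 160 135 156 173 183 192 209 170 174 175 184 167 130 132 131 132 127 127 130 123 119 211 198 193 187 181 148 216
208  214 213 149 139 154 167 186 199 191 173 178 180 187 196 154 129 130 124 129 130 126 123 123 209 207 197 191 181 160 215
211  215 215 180 143 157 175 196 202 188 172 182 177 187 188 203 126 129 123 128 120 126 122 120 211 210 201 191 186 171 213
214  214 214 194 141 159 179 194 205 203 216 175 183 187 190 199 211 131 126 126 126 125 124 221 211 208 207 198 193 180 214
217  216 214 210 141 155 177 191 200 206 183 179 181 184 193 195 206 155 125 123 122 125 121 210 211 210 205 197 191 195 214
220  216 214 221 139 160 183 185 198 204 174 179 185 191 192 197 203 205 109 125 128 120 115 215 212
[... 1949 characters left out ...]
192 188 191 193 214 213 215 217 215 215 214 215 211 214 215 211 216 216 211
271  110 109 178 192 187 189 186 188 184 186 189 187 187 209 213 214 216 215 214 213 214 213 218 215 215 215 214 214 213 213
274  112 114 112 140 185 186 209 199 187 189 192 192 215 212 212 215 216 210 213 216 213 215 214 217 212 215 213 214 212 217
277  111 113 112 112 170 189 183 215 215 213 214 210 214 210 211 210 212 215 213 214 213 216 214 213 214 215 212 217 214 215
280  112 108 108 110 106 194 190 217 213 212 212 214 211 214 215 212 214 217 216 213 214 216 212 216 214 214 210 217 214 214
283  112 113 112 108 113 101 186 213 212 210 213 211 215 213 215 211 213 215 213 210 211 213 213 216 216 216 215 210 216 212
```

```bash
cat > sil.py <<'E'
from h import *
from scipy.optimize import least_squares
E={"w6":[(325,257.5),(270,211),(277,235),(282.5,241),(289,247),(376,211),(367,235),(354,247),(361,241)],
"w5":[(352,235),(308,192),(314,212),(320,222),(332,230),(396,192),(391,212),(383,222),(370,230)],
"w2":[(318,281.5),(272,243),(276,261),(281,267),(287,273),(299,279),(364,243),(357,264),(351,270),(341,276),(333,279)]}
def res(n,c,b,a=.03):
    S=np.array([1/a,1/a,1/b]);r=[]
    for uv in E[n]:
        o,d=ray(n,uv);o=(o-c)*S;d=d*S;d/=np.linalg.norm(d);r.append((np.linalg.norm(np.cross(o,d))-1)*a*1e3)
    return r
E
python3 - <<'E'
from sil import *
for w in("w2","w5","w6"):addw(w,w)
for b in(.0235,.026,.028):
  for n,z in(("w2",.179),("w5",.155),("w6",.155)):
    o=least_squares(lambda x:res(n,np.r_[x,z],b),[.45,.19] if n!="w2" else[.57,-.115]);print(b,n,o.x.round(4),o.fun.round(1))
  o=least_squares(lambda x:np.r_[res("w5",x,b),res("w6",x,b)],[.45,.19,.155]);print("joint",o.x.round(4),o.cost)
E
```

```text
0.0235 w2 [ 0.5739 -0.1134] [-0.5 -1.2  0.4  0.2  0.5  0.2 -0.5  0.5  0.2 -0.3 -0.5]
0.0235 w5 [0.4505 0.189 ] [ 0.4  0.7 -0.5  0.2 -0.1  0.2  0.2  0.1 -0.4]
0.0235 w6 [0.4509 0.1886] [-0.  -0.2  0.4  0.1  0.2  0.6  0.2 -0.3 -0.3]
joint [0.4485 0.1885 0.1575] 0.9399256010093995
0.026 w2 [ 0.5724 -0.1135] [-0.6 -1.2  0.5  0.3  0.5  0.1 -0.5  0.6  0.3 -0.3 -0.6]
0.026 w5 [0.4495 0.1888] [ 0.3  0.5 -0.4  0.3 -0.1  0.2  0.3  0.1 -0.4]
0.026 w6 [0.4498 0.1885] [-0.2 -0.3  0.5  0.1  0.2  0.5  0.3 -0.3 -0.3]
joint [0.4478 0.1884 0.157 ] 0.8202859790862441
0.028 w2 [ 0.5711 -0.1137] [-0.7 -1.2  0.6  0.4  0.6  0.  -0.5  0.7  0.4 -0.3 -0.6]
0.028 w5 [0.4487 0.1886] [ 0.2  0.4 -0.4  0.4 -0.1  0.1  0.4  0.1 -0.5]
0.028 w6 [0.4487 0.1884] [-0.3 -0.3  0.5  0.2  0.2  0.5  0.3 -0.3 -0.2]
joint [0.4472 0.1883 0.1566] 0.8312050973378742
```

The silhouette fits are consistent. The mill now stands at (0.450, 0.189); originally it stood at (0.573, −0.113), which matches the rack fit. The fast swing evidently tilted it a little in the grip, so I'll regrip it centred and carry it slowly, moving it (+0.123, −0.302).

```bash
python3 - <<'E'
from h import *
goal(((.450,.1887,.155),25,4.6))
E
```

```text
[0.0262 0.0017 0.0952] [-0.05  0.08 -0.11]
```

```bash
python3 steer.py '0.013,0.001,0.02,0,0,0,1 | 0.026,0.0017,0.045,0,0,0,1 | 0.026,0.0017,0.075,0,0,0,1 | 0.026,0.0017,0.095,0,0,0,1 | 0.026,0.0017,0.095,0,0,0,1 | 0.026,0.0017,0.095,0,0,0,1' | head -2; python3 steer.py '0,0,0,0,0,0,0 | 0,0,0,0,0,0,0 | 0,0,0,0,0,0,0 | 0,0,0,0,0,0,0 | 0,0,0,0,0,0,0 | 0,0,0,0,0,0,0'; python3 -c "
from rig import bot;s=bot.read_state();print(s['position']-.019*s['tcp_rot'][:,2],s['joint_positions'].round(0))"
```

```text
time_s: 29.55
position: [0.458, 0.1899, 0.1382]
time_s: 30.15
position: [0.4581, 0.1904, 0.1378]
tcp_rot: [[-0.903, -0.08, 0.423], [-0.073, 0.997, 0.034], [-0.425, 0.0, -0.905]]
force: [-0.5, -0.6, 4.1]
opening: 0.645
grasp_force: 29.6
[0.45009124 0.18977371 0.15504393] [ 11.  25. 123. -23.   7. -61.]
```

```bash
python3 steer.py '-0.001,0,-0.002,0,0,0,0 | -0.0025,0,-0.0055,0,0,0,0 | -0.0055,0,-0.012,0,0,0,0 | -0.01,0,-0.021,0,0,0,0 | -0.015,0,-0.032,0,0,0,0 | -0.021,0,-0.045,0,0,0,0 | -0.0275,0,-0.059,0,0,0,0 | -0.034,0,-0.0725,0,0,0,0 | -0.039,0,-0.083,0,0,0,0 | -0.043,0,-0.092,0,0,0,0 | -0.046,0,-0.0977,0,0,0,0 | -0.0468,0,-0.0996,0,0,0,0 | -0.0468,0,-0.0996,0,0,0,0 | -0.0468,0,-0.0996,0,0,0,0'; python3 - <<'E'
from h import *
from rig import bot
s=bot.read_state();P,R=s["position"],s["tcp_rot"];G=P-.019*R[:,2];print(G,s["joint_positions"].round(0))
goal(((.45,-.1145,.265),25,4.6),((.573,-.1145,.265),25,4.6))
E
```

```text
time_s: 31.55
position: [0.4573, 0.1901, 0.2466]
tcp_rot: [[-0.904, -0.08, 0.42], [-0.073, 0.997, 0.033], [-0.421, -0.0, -0.907]]
force: [-0.3, -0.2, -2.5]
opening: 0.644
grasp_force: 29.8
[0.44934654 0.18950724 0.26386583] [ 11.  11. 116.  -6.  28. -78.]
[ 0.021  -0.3031 -0.0109] [-0.02 -0.07 -0.01]
[-0.0902 -0.3129  0.0408] [-0.02 -0.07 -0.01]
```

```bash
python3 steer.py '0,-0.003,0,0,0,0,0 | 0.001,-0.01,0,0,0,0,0 | 0.0015,-0.02,-0.001,0,0,0,0 | 0.0024,-0.034,-0.0012,0,0,0,0 | 0.0035,-0.05,-0.0018,0,0,0,0 | 0.0047,-0.068,-0.0024,0,0,0,0 | 0.006,-0.087,-0.0031,0,0,0,0 | 0.0073,-0.106,-0.0038,0,0,0,0 | 0.0087,-0.125,-0.0045,0,0,0,0 | 0.01,-0.144,-0.0052,0,0,0,0 | 0.0113,-0.163,-0.0059,0,0,0,0 | 0.0126,-0.182,-0.0065,0,0,0,0 | 0.0139,-0.201,-0.0072,0,0,0,0 | 0.0152,-0.22,-0.0079,0,0,0,0 | 0.0166,-0.239,-0.0086,0,0,0,0 | 0.0177,-0.256,-0.0092,0,0,0,0 | 0.0188,-0.271,-0.0097,0,0,0,0 | 0.0197,-0.284,-0.0102,0,0,0,0 | 0.0204,-0.294,-0.0106,0,0,0,0 | 0.0208,-0.3,-0.0108,0,0,0,0'; python3 steer.py '0,-0.002,0,0,0,0,0 | 0,-0.003,0,0,0,0,0 | 0,-0.003,0,0,0,0,0 | 0,-0.003,0,0,0,0,0' | head -2;  python3 - <<'E'
from h import *
from rig import bot
s=bot.read_state();P,R=s["position"],s["tcp_rot"];G=P-.019*R[:,2];print(G,s["joint_positions"].round(0),s["qvel"].round(1))
goal(((.573,-.1145,.265),25,4.6))
for n in("scene","top"):np.savez(n+"3.npz",**bot.capture(n))
E
```

```text
time_s: 33.55
position: [0.4586, -0.1117, 0.2482]
tcp_rot: [[-0.903, -0.079, 0.422], [-0.072, 0.997, 0.033], [-0.423, -0.0, -0.906]]
force: [-0.2, -0.9, -3.0]
opening: 0.648
grasp_force: 29.8
time_s: 33.95
position: [0.4587, -0.113, 0.2483]
[ 0.45067197 -0.11368939  0.26553676] [ -39.    9.  118.   29.   37. -154.] [-0.   0.   0.  -0.  -0.1 -0. ]
[-0.1102 -0.0107  0.052 ] [0.03 0.02 0.02]
```

```bash
python3 - <<'E'
from h import *
for n in("scene","top"):
    B=np.load(n+"3.npz")["color"];b=B.mean(2)
    a=np.linspace(0,2*np.pi,60)
    for x in(.45,):
        c=np.c_[x+.033*np.cos(a),-.1137+.033*np.sin(a),0*a+.11];q=proj(n,c);print(n,"foot bbox",q.min(0).round(0),q.max(0).round(0))
    u0,v0=q.min(0).astype(int)-14;u1,v1=q.max(0).astype(int)+14
    print("cols",u0)
    for v in range(v0,v1,3):print(v,"".join("%4d"%b[v,u] for u in range(u0,u1,2)))
E
```

```text
scene foot bbox [297. 296.] [332. 327.]
cols 283
281   54  56  53  54  53  51  54  55  53  56  54  49  53  52  69  69  57  50  52  59  61  62  64  64  69  66  72  71  73  74  77
284   58  53  52  53  56  55  54  52  55  47  51  52  55  55  59  75  74  56  53  54  64  62  63  64  65  67  73  72  71  75  75
287   53  52  52  54  55  57  56  54  58  56  59  57  57  53  51  65  70  57  51  53  60  66  68  62  61  68  66  68  67  72  70
290   56  56  53  57  56  56  58  58  54  48  48  58  54  51  71  66  52  54  56  52  51  65  68  66  69  66  62  65  66  66  67
293   58  54  54  55  52  53  55  59  47  47  49  51  64  71  59  68  58  53  54  54  52  51  69  71  70  71  62  65  66  63  56
296   55  54  54  58  57  57  58  53  47  48  47  63  63  56  71  72  57  59  53  54  52  57  63  75  74  70  76  62  55  52  58
299   57  57  58  56  57  59  57  45  42  52  61  53  52  53  58  52  58  55  60  55  54  53  54  73  74  76  77  76  56  50  57
302   55  60  55  59  56  57  48  45  54  62  53  54  58  54  53  62  62  58  59  56  59  51  51  74  76  78  77  76  76  52  53
305   59  58  57  6
[... 3584 characters left out ...]
 65  66  94  94  97  93  92  93  87  80  78  78  73  74
336  225 179  50  38  38  41  47  49  50  52  53  52  56  58  56  59  61  57  80  99  96  95  96  91  95  90  88  83  83  75  75
339  219 223 176  48  44  40  41  53  49  51  55  50  50  56  63  56  59  61  59  93  94  92  95  94  93  91  89  87  82  79  82
342  220 220 222 197  47  38  40  43  41  50  49  52  52  56  58  57  56  59  56  78  96  97  95  93  89  94  91  88  86  80  83
345  219 221 220 220 218  58  37  37  44  44  47  49  50  54  53  57  56  58  56  93  94  91  96  98  94  95  95  90  93  85  81
348  220 220 220 222 220 217  60  39  42  41  48  50  54  51  51  55  53  61  54  62  95  94  92  94  94  93  94  91  94  88  86
```

```bash
python3 - <<'E'
from h import *
from rig import bot
s=bot.read_state();c=bot.capture("wrist");np.savez("w7.npz",P=s["position"],R=s["tcp_rot"],**c);addw("w7","w7")
G=s["position"]-.019*s["tcp_rot"][:,2];a=np.linspace(0,2*np.pi,80)
for th in(-4,0,4):
    Rm=Ro.from_rotvec(np.radians(th)*s["tcp_rot"][:,1]).as_matrix()
    for h in(0,.012):
        q=proj("w7",G+np.c_[.033*np.cos(a),.033*np.sin(a),0*a-.155+h]@Rm.T);print(th,h,"bbox",q.min(0).round(0),q.max(0).round(0))
im=c["color"].mean(2)
for v in range(0,150,4):print(v,"".join("%4d"%im[v,u] for u in range(246,402,5)))
E
```

```text
-4 0 bbox [270. 101.] [369. 194.]
-4 0.012 bbox [268. 107.] [371. 202.]
0 0 bbox [269.  84.] [370. 179.]
0 0.012 bbox [267.  92.] [372. 188.]
4 0 bbox [267.  67.] [372. 164.]
4 0.012 bbox [265.  76.] [373. 174.]
0  214 212 214 212 214 215 216 214 212 214 217 216 211 217 218 216 215 216 215 215 215 217 216 214 216 218 214 217 216 218 214 212
4  215 216 209 211 210 214 214 214 214 215 217 212 211 215 216 214 216 216 216 215 215 218 217 211 216 215 216 213 215 214 212 214
8  214 215 211 212 217 216 215 213 212 216 213 212 214 216 216 218 216 217 215 218 220 216 216 217 216 215 215 215 218 215 216 216
12  217 213 212 213 212 213 215 210 215 215 218 218 215 216 214 215 216 214 215 215 216 216 217 216 215 214 217 217 216 218 217 217
16  136 120 211 216 213 215 215 216 213 211 218 216 217 213 215 217 218 217 214 218 217 216 216 215 216 217 214 211 216 216 218 218
20  138 137 134 220 213 214 213 216 214 215 215 213 217 217 214 212 216 212 215 215 215 216 215 217 217 216 218 217 215 215 215 214
24  138 139 141 141 215 213 213 216 217 214 216 216 209 216 215 214 214 215 215 214 218 215 214 218
[... 3437 characters left out ...]
131 143 183 191 191 188 187 191 191
132  216 213 212 214 187 131 138 140 140 142 142 141 136 139 137 151 157 160 165 168 168 166 161 160 147 134 190 189 188 189 186 189
136  214 212 214 210 111 134 138 140 136 141 136 135 138 135 134 139 151 159 163 164 167 170 166 167 166 126 189 190 190 187 187 191
140  212 215 212 213 116 136 137 140 138 137 139 139 134 136 135 133 161 159 158 166 163 166 170 169 160 140 190 187 188 189 189 190
144  215 212 214 213 124 134 135 137 142 137 136 136 135 134 133 129 132 155 156 156 162 169 167 169 164 159 111 179 161 174 173 101
148  217 213 215 216 129 130 132 137 133 136 137 139 137 134 134 136 140 155 153 156 161 162 164 166 163 162 111 114 114 111 115 108
```

The foot's near edge in the wrist view sits at row 83; an upright mill predicts row 84. So the mill hangs upright and centred, and I bring it slowly over its place.

```bash
python3 steer.py '-0.001,0,0.0005,0,0,0,0 | -0.004,0,0.002,0,0,0,0 | -0.011,-0.001,0.005,0,0,0,0 | -0.02,-0.002,0.0094,0,0,0,0 | -0.031,-0.003,0.0146,0,0,0,0 | -0.042,-0.004,0.0198,0,0,0,0 | -0.053,-0.005,0.025,0,0,0,0 | -0.064,-0.006,0.03,0,0,0,0 | -0.075,-0.007,0.0354,0,0,0,0 | -0.086,-0.008,0.0406,0,0,0,0 | -0.096,-0.009,0.0452,0,0,0,0 | -0.1036,-0.01,0.049,0,0,0,0 | -0.108,-0.0102,0.051,0,0,0,0 | -0.1102,-0.0103,0.052,0,0,0,0 | -0.1102,-0.0103,0.052,0,0,0,0 | -0.1102,-0.0103,0.052,0,0,0,0'; python3 - <<'E'
from h import *
from rig import bot
s=bot.read_state();P,R=s["position"],s["tcp_rot"];G=P-.019*R[:,2];print(G,s["joint_positions"].round(0),s["qvel"].round(1))
goal(((.573,-.114,.265),25,4.6),((.573,-.114,.200),25,4.6),((.573,-.114,.182),25,4.6))
c=bot.capture("wrist");np.savez("w8.npz",P=P,R=R,**c);addw("w8","w8")
a=np.linspace(0,2*np.pi,80)
for th in(-3,0,3):
    Rm=Ro.from_rotvec(np.radians(th)*R[:,1]).as_matrix()
    q=proj("w8",G+np.c_[.033*np.cos(a),.033*np.sin(a),0*a-.155]@Rm.T);print(th,"bbox",q.min(0).round(0),q.max(0).round(0))
im=c["color"].mean(2)
for v in range(30,124,3):print(v,"".join("%4d"%im[v,u] for u in range(256,392,5)))
# predicted strip edges: column 320-ish rows for front strip (z .038) x local -85,-77
t=.139;f=np.array([np.cos(t),np.sin(t)]);l=np.array([-f[1],f[0]]);o=np.array([.6017,-.0285])
for lx,z in((-.091,.024),(-.085,.038),(-.077,.038),(-.077,.024)):
    for ly in(-.12,-.08,-.03):print(lx,ly,proj("w8",np.r_[o+f*lx+l*ly,z])[0].round(0),end=" ")
    print()
E
```

```text
time_s: 35.7
position: [0.5806, -0.114, 0.2478]
tcp_rot: [[-0.903, -0.08, 0.421], [-0.072, 0.997, 0.034], [-0.423, 0.0, -0.906]]
force: [0.2, -0.1, -2.3]
opening: 0.649
grasp_force: 29.8
[ 0.57263896 -0.11464194  0.26497844] [ -29.   19.  104.   22.   38. -139.] [-0.  -0.1  0.2  0.  -0.1 -0. ]
[-0.0004  0.0006  0.0002] [ 0.01 -0.   -0.02]
[0.0271 0.0006 0.0591] [ 0.01 -0.   -0.02]
[0.0347 0.0006 0.0754] [ 0.01 -0.   -0.02]
-3 bbox [269.  97.] [369. 190.]
0 bbox [269.  84.] [370. 179.]
3 bbox [267.  72.] [371. 167.]
30  115 117 124 145 156 165 174 178 176 170 173 173 173 179 180 177 178 176 175 173 175 174 168 172 174 174 107 109
33  127 123 177 187 195 181 175 176 176 171 176 173 170 172 174 174 174 171 174 171 171 168 168 167 159  83  81  77
36  113 112 119 115 104 174 171 171 176 171 172 170 171 167 161 152 144 137 124 145 138 147  92  98 100 102  99  91
39  109 116 109 108 109  97 150 138 127 135 137 139 151 176 175 177 173 176 167 166 172 139 101  95 117  94 116 113
42   86  85  88 104 103 102 135 162 160 160 174 172 174 181 190 172 192 186 190 188 186 163 111 116 116 112 114 110
[... 2743 characters left out ...]
48 129 199 154 146 141 134 101 102 100  98  99
117  155 118 118 137 134 140 168 139 156 157 159 176 179 187 188 187 183 178 137 192 150 146 212  95 100 102  99 101
120  156 118 118 130 138 165 140 160 157 159 160 163 184 196 196 186 185 186 187 156 204 134 141  92  98 100 102  90
123  154 115 116 133 144 138 160 157 157 160 161 157 196 203 203 188 187 186 187 187 146 175 146  82  91  89  90  98
-0.091 -0.12 [263.  21.] -0.091 -0.08 [317.  18.] -0.091 -0.03 [386.  14.] 
-0.085 -0.12 [262.  35.] -0.085 -0.08 [318.  32.] -0.085 -0.03 [388.  28.] 
-0.077 -0.12 [264.  47.] -0.077 -0.08 [318.  44.] -0.077 -0.03 [388.  40.] 
-0.077 -0.12 [265.  42.] -0.077 -0.08 [318.  38.] -0.077 -0.03 [385.  34.]
```

```bash
python3 - <<'E'
from h import *
addw("w8","w8");addw("w2","w2")
t=.139;f=np.array([np.cos(t),np.sin(t)]);l=np.array([-f[1],f[0]]);o=np.array([.6017,-.0285])
def loc(p):d=p[:2]-o;return (d@f*1e3).round(1),(d@l*1e3).round(1)
c=np.load("w8.npz")["color"].mean(2)
for u in(318,400,430):
    print(u,[(v,int(c[v,u-1:u+2].mean())) for v in range(0,190 if u>350 else 60,2)])
for uv in((316,38),(286,40),(346,36)):print(uv,loc(onz("w8",uv,.038)))
for lx,z in((-.003,.024),(-.003,.038),(.005,.038)):print(lx,z,[proj("w8",np.r_[o+f*lx+l*ly,z])[0].round(0).tolist() for ly in(-.03,-.01,.01)])
E
```

```text
318 [(0, 233), (2, 234), (4, 234), (6, 225), (8, 156), (10, 160), (12, 158), (14, 160), (16, 162), (18, 101), (20, 109), (22, 117), (24, 108), (26, 111), (28, 168), (30, 176), (32, 176), (34, 173), (36, 166), (38, 141), (40, 175), (42, 173), (44, 182), (46, 187), (48, 185), (50, 185), (52, 180), (54, 181), (56, 182), (58, 181)]
400 [(0, 155), (2, 153), (4, 154), (6, 155), (8, 154), (10, 157), (12, 119), (14, 100), (16, 106), (18, 100), (20, 99), (22, 118), (24, 114), (26, 109), (28, 108), (30, 107), (32, 86), (34, 98), (36, 93), (38, 113), (40, 110), (42, 108), (44, 111), (46, 112), (48, 118), (50, 118), (52, 119), (54, 118), (56, 116), (58, 114), (60, 112), (62, 113), (64, 112), (66, 109), (68, 106), (70, 109), (72, 109), (74, 113), (76, 111), (78, 115), (80, 116), (82, 118), (84, 114), (86, 150), (88, 184), (90, 181), (92, 178), (94, 188), (96, 110), (98, 99), (100, 102), (102, 101), (104, 99), (106, 97), (108, 99), (110, 100), (112, 97), (114, 97), (116, 96), (118, 99), (120, 96), (122, 92), (124, 95), (126, 85), (128, 86), (130, 98), (132, 92), (134, 90), (136, 85), (138, 81), (1
[... 962 characters left out ...]
1), (124, 86), (126, 86), (128, 94), (130, 92), (132, 89), (134, 85), (136, 77), (138, 88), (140, 88), (142, 89), (144, 85), (146, 95), (148, 97), (150, 101), (152, 98), (154, 98), (156, 94), (158, 96), (160, 98), (162, 97), (164, 98), (166, 94), (168, 94), (170, 93), (172, 93), (174, 94), (176, 96), (178, 90), (180, 89), (182, 88), (184, 93), (186, 94), (188, 98)]
(316, 38) (np.float64(-81.1), np.float64(-81.4))
(286, 40) (np.float64(-81.0), np.float64(-103.1))
(346, 36) (np.float64(-81.1), np.float64(-59.8))
-0.003 0.024 [[382.0, 127.0], [405.0, 126.0], [428.0, 125.0]]
-0.003 0.038 [[383.0, 134.0], [408.0, 133.0], [432.0, 132.0]]
0.005 0.038 [[383.0, 143.0], [407.0, 142.0], [431.0, 141.0]]
```

```bash
python3 - <<'E'
from h import *
addw("w2","w2")
c=np.load("w2.npz")["color"].mean(2)
for u in(290,320,345):print(u,[(v,int(c[v,u-1:u+2].mean())) for v in range(64,116,2)])
t=.139;f=np.array([np.cos(t),np.sin(t)]);l=np.array([-f[1],f[0]]);o=np.array([.6017,-.0285])
for lx,z in((-.091,0),(-.085,.038),(-.077,.038),(-.073,.024),(-.073,.038)):print(lx,z,[proj("w2",np.r_[o+f*lx+l*ly,z])[0].round(1).tolist() for ly in(-.1,-.08,-.06)])
a=np.linspace(0,2*np.pi,200)
for x in(.569,.571,.573):
  for h in(.024,.030):
    q=proj("w2",np.c_[x+.033*np.cos(a),-.1134+.033*np.sin(a),0*a+h]);print(x,h,q[q[:,1].argmin()].round(1),q.min(0).round(1)[0],q.max(0).round(1)[0])
E
```

```text
290 [(64, 147), (66, 146), (68, 144), (70, 146), (72, 104), (74, 99), (76, 98), (78, 113), (80, 100), (82, 95), (84, 157), (86, 162), (88, 155), (90, 153), (92, 114), (94, 105), (96, 107), (98, 112), (100, 108), (102, 106), (104, 106), (106, 114), (108, 115), (110, 128), (112, 133), (114, 125)]
320 [(64, 142), (66, 145), (68, 146), (70, 115), (72, 98), (74, 98), (76, 109), (78, 96), (80, 94), (82, 132), (84, 156), (86, 158), (88, 156), (90, 129), (92, 121), (94, 127), (96, 126), (98, 121), (100, 157), (102, 123), (104, 126), (106, 126), (108, 126), (110, 161), (112, 112), (114, 152)]
345 [(64, 143), (66, 144), (68, 137), (70, 95), (72, 98), (74, 102), (76, 98), (78, 94), (80, 110), (82, 154), (84, 158), (86, 155), (88, 149), (90, 149), (92, 167), (94, 164), (96, 167), (98, 164), (100, 161), (102, 151), (104, 129), (106, 124), (108, 141), (110, 177), (112, 128), (114, 127)]
-0.091 0 [[293.1, 64.5], [315.8, 63.3], [338.5, 62.1]]
-0.085 0.038 [[291.4, 87.3], [315.8, 86.0], [340.2, 84.8]]
-0.077 0.038 [[292.4, 96.8], [316.3, 95.6], [340.4, 94.4]]
-0.073 0.024 [[293.6, 95.1], [316.7, 93.9], [339.9, 92.8]]
-0.073 0.038 [[292.8, 101.5], [316.6, 100.3], [340.5, 99.1]]
0.569 0.024 [319.3  89.1] 282.6 355.4
0.569 0.03 [319.3  91.7] 282.1 355.8
0.571 0.024 [319.1  91.4] 282.5 355.1
0.571 0.03 [319.   94.1] 282.0 355.5
0.573 0.024 [318.9  93.7] 282.4 354.8
0.573 0.03 [318.8  96.4] 282.0 355.2
```

```bash
python3 - <<'E'
from h import *
addw("w2","w2");addw("w8","w8")
c=np.load("w2.npz")["color"].mean(2)
for v in range(86,122,2):print(v,"".join("%4d"%c[v,u] for u in range(276,368,3)))
print("cols 276..")
a=np.linspace(0,2*np.pi,2000)
for x in(.565,.569,.573):
    o=[]
    for h in(.024,.027):
        q=proj("w2",np.c_[x+.033*np.cos(a),-.1139+.033*np.sin(a),0*a+h])
        o.append([(u,round(float(q[np.abs(q[:,0]-u)<.7][:,1].min()),1)) for u in(285,290,295,335,340,345,350)])
    print(x,o)
E
```

```text
86  170 174 166 164 159 166 161 160 162 160 159 159 157 159 156 155 155 157 156 156 154 157 156 157 153 154 161 160 158 159 160
88  172 163 163 162 155 156 158 160 154 158 151 156 159 157 157 154 157 159 155 155 151 150 149 147 147 141 142 127 118 112 114
90  158 158 158 156 158 152 156 157 151 154 151 147 150 139 132 130 127 133 149 131 140 131 144 146 153 157 129  90  98  82 106
92  141 129 127 120 117 121  97 101  92  90  81  85  92 105 107 136 160 157 170 156 161 174 157 170 162 170 150 104 106 105 104
94   86  84  88  86  93 101  86 111  99 115 112 124 129 128 128 126 120 120 138 163 172 166 167 163 163 164 146 103 103 102 104
96  107 105 104 110 112 111 113 110 112 125 130 128 124 132 128 123 125 126 123 118 155 170 165 167 168 165  92 102 107 101  96
98  103 105 113 116 112 113 110 106 128 133 125 126 126 124 125 122 116 117 119 119 123 139 165 163 162 161  97 103 103 104 101
100  109 112 116 113 106 110 108 126 126 130 130 153 156 160 156 151 195 164 119 113 119 119 132 164 159 158 111  97 104 102 101
102  107 109 103 107 109 103 123 125 129 138 154 136 121 123 120 119 118 12
[... 1126 characters left out ...]
 143 143 153 157 144 175 181 178 171 167 168 167 165 123 179 133 122 133 150 152 150  75
cols 276..
0.565 [[(285, 104.2), (290, 96.8), (295, 92.1), (335, 87.7), (340, 90.4), (345, 94.2), (350, 99.9)], [(285, 105.2), (290, 97.9), (295, 93.4), (335, 88.9), (340, 91.6), (345, 95.4), (350, 101.0)]]
0.569 [[(285, 108.3), (290, 101.1), (295, 96.5), (335, 92.5), (340, 95.3), (345, 99.2), (350, 105.2)], [(285, 109.2), (290, 102.2), (295, 97.7), (335, 93.8), (340, 96.6), (345, 100.5), (350, 106.4)]]
0.573 [[(285, 112.2), (290, 105.3), (295, 100.8), (335, 97.3), (340, 100.1), (345, 104.2), (350, 110.5)], [(285, 113.2), (290, 106.4), (295, 102.1), (335, 98.6), (340, 101.4), (345, 105.5), (350, 111.6)]]
```

The original foot outline in w2 puts the mill at x ≈ 0.5727. The strips in the same frame are centred near x ≈ 0.569, so I aim between them at x ≈ 0.5703, with a margin of 2–4 mm to either strip, and descend gently.

```bash
python3 steer.py '0.002,0.0006,0.001,0,0,0,0 | 0.004,0.0008,0.004,0,0,0,0 | 0.007,0.0008,0.01,0,0,0,0 | 0.011,0.0008,0.019,0,0,0,0 | 0.016,0.0008,0.029,0,0,0,0 | 0.021,0.0008,0.039,0,0,0,0 | 0.0245,0.0008,0.047,0,0,0,0 | 0.0275,0.0008,0.0535,0,0,0,0 | 0.029,0.0008,0.0565,0,0,0,0 | 0.0295,0.0008,0.058,0,0,0,0 | 0.0295,0.0008,0.058,0,0,0,0 | 0.0295,0.0008,0.058,0,0,0,0'; python3 -c "
from rig import bot;s=bot.read_state();print(s['position']-.019*s['tcp_rot'][:,2])"
```

```text
time_s: 36.95
position: [0.5792, -0.1137, 0.1833]
tcp_rot: [[-0.903, -0.08, 0.423], [-0.073, 0.997, 0.033], [-0.424, -0.001, -0.906]]
force: [0.6, -0.3, -1.5]
opening: 0.649
grasp_force: 29.8
[ 0.57116972 -0.11431947  0.20053663]
```

```bash
python3 steer.py '0.002,0,0.003,0,0,0,0 | 0.004,0,0.0065,0,0,0,0 | 0.006,0,0.0105,0,0,0,0 | 0.006,0,0.0105,0,0,0,0' | sed -n '1,2p;4p'; python3 steer.py '0.0008,0,0.0018,0,0,0,0 | 0.0017,0,0.0036,0,0,0,0 | 0.0017,0,0.0036,0,0,0,0' | sed -n '1,2p;4p'; python3 steer.py '0.0008,0,0.0018,0,0,0,0 | 0.0013,0,0.0027,0,0,0,0 | 0.0013,0,0.0027,0,0,0,0'| sed -n '1,2p;4p'
```

```text
time_s: 37.35
position: [0.5773, -0.1133, 0.17]
force: [-0.4, 0.8, -2.2]
time_s: 37.65
position: [0.5777, -0.1135, 0.1666]
force: [-0.9, 0.0, -2.5]
time_s: 37.95
position: [0.5778, -0.1136, 0.1637]
force: [-0.5, 0.5, -2.1]
```

```bash
for i in 1; do python3 steer.py '0.0005,0,0.001,0,0,0,0 | 0.0005,0,0.001,0,0,0,0' | sed -n '2p;4p'; done; python3 steer.py '0.0003,0,0.0007,0,0,0,0 | 0.0003,0,0.0007,0,0,0,0' | sed -n '2p;4p'; python3 steer.py '0.0002,0,0.0005,0,0,0,0 | 0.0002,0,0.0005,0,0,0,0' | sed -n '1,2p;4p'
```

```text
position: [0.5778, -0.1136, 0.1627]
force: [-0.4, -0.3, -2.2]
position: [0.5778, -0.1136, 0.1619]
force: [1.0, -0.5, -2.2]
time_s: 38.55
position: [0.5782, -0.1137, 0.1619]
force: [-0.3, 0.8, 0.5]
```

The mill touched the deck at the predicted height. I'll release and retreat, then verify.

```bash
python3 steer.py '0.0001,0,0.0002,0,0,0,0 | 0.0001,0,0.0002,0,0,0,1 | 0.0001,0,0.0002,0,0,0,1 | 0.0001,0,0.0002,0,0,0,1 | 0.0001,0,0.0002,0,0,0,1 | 0,0,-0.02,0,0,0,1 | 0,0,-0.05,0,0,0,1 | 0,0,-0.09,0,0,0,1 | -0.002,0,-0.116,0,0,0,1 | -0.002,0,-0.116,0,0,0,1 | -0.002,0,-0.116,0,0,0,1' | sed -n '1,2p;4,5p'; python3 - <<'E'
from h import *
from rig import bot
s=bot.read_state();c=bot.capture("wrist");np.savez("w9.npz",P=s["position"],R=s["tcp_rot"],**c);addw("w9","w9")
im=c["color"].mean(2)
print(proj("w9",(.571,-.1139,.209)))
for v in list(range(84,112,3))+list(range(228,288,4)):print(v,"".join("%4d"%im[v,u] for u in range(264,380,4)))
h=cv2.cvtColor(c["color"],cv2.COLOR_RGB2HSV)
a=np.linspace(0,2*np.pi,2000)
for x in(.567,.569,.571,.573):
    q=proj("w9",np.c_[x+.033*np.cos(a),-.1139+.033*np.sin(a),0*a+.024]);print(x,[(u,round(float(q[np.abs(q[:,0]-u)<.7][:,1].min()),1)) for u in(290,295,320,340,345)])
E
```

```text
time_s: 39.65
position: [0.5307, -0.1174, 0.2677]
force: [-0.7, -0.0, 0.1]
opening: 0.997
[[319.82765954 273.91842472]]
84  111 114 117 108 102  96  93  93  97  99 100  99  98 100  99  97  94  94  90  90  93 101 106 119 127 135 143 149 153
87   96 101  94  95  97  94  99  99 106 109 112 122 130 139 142 147 152 153 157 157 159 157 161 159 163 162 158 157  98
90  142 154 162 167 168 164 158 162 159 159 162 164 159 160 157 156 157 156 155 154 159 159 157 155 158 156 157 150  99
93  143 161 167 168 164 158 151 138 159 160 155 155 156 157 157 153 151 151 145 141 138 129 136 130 112  88  82  88  90
96  158 154 153 148 149 151  84  89  74  78  99 101 100 106 121 118 124 117 147 171 155 173 169  97 102 105 103 104 106
99   86  83  89  95  94  95  94 106  96 128 133 129 128 129 131 116 119 119 122 136 170 168 163  95 105 106 100 102  99
102  106 109 101 104 105 110 111 105 125 131 136 159 140 128 135 120 126 189 117 127 130 164 159  95 101  98 100  98  97
105  102 103 104 109 112 108 110 120 119 146 125 128 127 128 128 121 118 120 162 140 123 145 161 171 101 102 103 107 107
108  107 106 103 1
[... 1639 characters left out ...]
 201 171  96  97  93  94  87  85  88
276  115 112 116 100  97  90  88  92 196 187 193 199 197 197 193 211 209 194 194 198  90  94  91  94  93  83  83  83  78
280  117 114 117  98  97  92  86  90  94  86 163 184 189 194 196 197 199 180  89 103  96  97  98  95  89  87  89  89  86
284  120 116 117 101 101  97  90  90  96 138 115 148 151 139 172 175 148 175 178 180 181 171 178 175 156 158 154 153 152
0.567 [(290, 105.6), (295, 100.2), (320, 91.1), (340, 96.1), (345, 99.5)]
0.569 [(290, 107.7), (295, 102.4), (320, 93.4), (340, 98.5), (345, 102.0)]
0.571 [(290, 109.8), (295, 104.5), (320, 95.7), (340, 100.9), (345, 104.4)]
0.573 [(290, 111.8), (295, 106.6), (320, 97.9), (340, 103.3), (345, 106.9)]
```

```bash
python3 steer.py '0.01,0,-0.05,0,0,0,1 | 0.02,0,-0.1,0,0,0,1 | 0.021,0,-0.143,0,0,0,1 | 0.021,0,-0.143,0,0,0,1 | 0.02,0.05,-0.143,0,0,0,1 | 0.018,0.1,-0.142,0,0,0,1 | 0.016,0.15,-0.141,0,0,0,1 | 0.014,0.2,-0.14,0,0,0,1 | 0.012,0.25,-0.14,0,0,0,1 | 0.01,0.3,-0.139,0,0,0,1 | 0.008,0.35,-0.138,0,0,0,1 | 0.007,0.4,-0.137,0,0,0,1 | 0.006,0.457,-0.136,0,0,0,1 | 0.006,0.457,-0.136,0,0,0,1 | 0.006,0.457,-0.136,0,0,0,1 | 0.006,0.457,-0.136,0,0,0,1 | 0.006,0.457,-0.136,0,0,0,1' | sed -n '1,2p;4p'; python3 - <<'E'
from h import *
from rig import bot
for n in("scene","top"):
    A=C[n]["color"];B=bot.capture(n)["color"];np.savez(n+"4.npz",color=B)
    for nm,p,(w,h0,h1) in(("R mill head",(.571,-.1145,.20),(14,8,26)),("R mill foot",(.571,-.1139,.05),(16,10,14)),("L mill",(.549,.038,.2),(14,8,30)),("honey",(.632,.057,.118),(12,10,10)),("lemon",(.66,-.37,.05),(16,14,14)),("garlic",(.67,-.47,.05),(14,14,14)),("spiceA",(.68,.03,.34),(16,16,40)),("spiceB",(.67,-.05,.34),(14,16,30))):
        u,v=proj(n,p)[0].round().astype(int)
        if v-h0-10<0: continue
        T=A[v-h0:v+h1,u-w:u+w];S=B[max(v-h0-10,0):v+h1+10,u-w-10:u+w+10];m=cv2.matchTemplate(S,T,cv2.TM_CCOEFF_NORMED);_,x,_,l=cv2.minMaxLoc(m)
        print(n,nm,(u,v),"shift",l[0]-10,l[1]-10,round(x,3))
    h=cv2.cvtColor(B,cv2.COLOR_RGB2HSV);m=((h[...,0]<8)|(h[...,0]>172))&(h[...,1]>170)&(h[...,2]>60)
    k,_,st,ce=cv2.connectedComponentsWithStats(m.astype(np.uint8));print([(ce[i].round(1).tolist(),int(st[i,4])) for i in range(1,k) if st[i,4]>30],"exp cap",proj(n,(.43,-.4,.118)))
E
```

```text
time_s: 41.4
position: [0.4315, 0.3314, 0.3872]
force: [-0.5, 0.2, 0.0]
scene R mill head (np.int64(302), np.int64(235)) shift 1 1 0.972
scene R mill foot (np.int64(304), np.int64(272)) shift 1 1 0.968
scene L mill (np.int64(224), np.int64(259)) shift 0 0 0.997
scene honey (np.int64(216), np.int64(246)) shift 0 0 0.997
scene lemon (np.int64(408), np.int64(218)) shift 0 0 0.998
scene garlic (np.int64(449), np.int64(207)) shift 0 0 0.998
scene spiceA (np.int64(208), np.int64(156)) shift 0 0 0.993
scene spiceB (np.int64(253), np.int64(153)) shift 0 0 0.992
[([266.3, 154.0], 237), ([211.4, 165.3], 66), ([459.4, 289.7], 119)] exp cap [[459.58204117 291.36742074]]
top R mill head (np.int64(303), np.int64(245)) shift 1 1 0.988
top R mill foot (np.int64(306), np.int64(270)) shift 1 1 0.953
top L mill (np.int64(223), np.int64(262)) shift 0 0 0.995
top honey (np.int64(219), np.int64(238)) shift 0 0 0.992
top lemon (np.int64(419), np.int64(222)) shift 0 0 0.997
top garlic (np.int64(463), np.int64(214)) shift 0 0 0.998
top spiceA (np.int64(213), np.int64(165)) shift 0 0 0.996
top spiceB (np.int64(259), np.int64(167)) shift 0 0 0.995
[([272.7, 171.6], 467), ([220.2, 177.5], 318), ([455.4, 315.1], 345)] exp cap [[455.03737902 314.96270061]]
```

The mill is back within about 2 mm of where it stood, with head and foot shifted alike, so it is upright and flat. The jar is on the board and everything else is unmoved.

```bash
python3 -c "
from rig import bot;print(bot.hand_in())"
```

```text
the job is handed in; nothing more can be done
None
```

The job is handed in: the green-label jar stands upright on the clear near half of the board, the mill is back flat between its strips within about 2 mm of where it stood (though it tipped about 5° in the grip on the way out and righted itself on release), and nothing else moved; arm time was about 41 s.

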